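# Sort returned stationery and set the order caddy on the parcel scale

## Task

Get this order ready to weigh: take the mug that was left on the parcel scale and stand it on the cork coaster, and sort the loose stationery: highlighters into the yellow-lined side of the caddy, erasers into its blue-lined side, staplers into the white tub. Once all of it is sorted, lift the caddy by its blue handle and set it down in the middle of the scale's plate. Leave the sticky notes and everything else on the bench where they are.

Things in the scene. Friction and masses are not known exactly. Their poses are not given: they have to be found in the camera images.
- caddy: loose order caddy of clear plastic with a blue handle, 190 (its x) x 170 (its y) mm, 0.4 kg empty, standing on the bench at any yaw. Origin at the centre of its underside, z up. Walls 4 mm thick and 45 mm high, floor 4 mm; a white divider 6 mm thick and 45 mm high along its x axis makes two compartments, each 182 x 78 mm inside, centred 42 mm from its middle: the one on its +y side has a yellow lining, the one on its -y side a blue lining.
- caddy_handle: the caddy's blue handle: a level bar along the caddy's x axis above the divider, 14 x 14 mm thick and 120 mm long, carried by a 12 mm post near each end (96 mm clear between the posts). Origin at the middle of the bar, 85 mm above the caddy's underside; free space of 33 mm below the bar.
- scale_top (a point): centre of the top of the parcel scale's steel plate: 190 x 190 mm, flat, 45 mm above the bench; the scale is fixed and has a small display on its -x side. Axes along the plate's sides, z up.
- mug_mid (a point): middle (on the axis, half-way up) of an empty blue mug, outer radius 40 mm at the rim, 90 mm tall, wall 4 mm, 0.2 to 0.35 kg, left standing on the scale; its sides are straight, its 10 mm thick handle sticks out on its +y side to 76 mm from the axis; z up along its axis.
- coaster_top (a point): centre of the top of a round cork coaster, 104 mm across, 5 mm thick, fixed to the bench.
- tub: white open tub fixed on the bench, 120 (its x) x 180 (its y) x 55 mm high, walls 4 mm. Origin at the centre of its underside, z up.
- highlighter0_mid (a point): centre of a yellow highlighter pen with a black cap: flat and boxy, 104 (its x) x 24 (y) x 16 (z) mm, 30 g, lying on the bench; may be absent
- highlighter1_mid (a point): centre of a yellow highlighter pen with a black cap: flat and boxy, 104 (its x) x 24 (y) x 16 (z) mm, 30 g, lying on the bench; may be absent
- highlighter2_mid (a point): centre of a yellow highlighter pen with a black cap: flat and boxy, 104 (its x) x 24 (y) x 16 (z) mm, 30 g, lying on the bench; may be absent
- eraser0_mid (a point): centre of a white eraser with a blue sleeve: 58 (its x) x 24 (y) x 16 (z) mm, 30 g, lying on the bench; may be absent
- eraser1_mid (a point): centre of a white eraser with a blue sleeve: 58 (its x) x 24 (y) x 16 (z) mm, 30 g, lying on the bench; may be absent
- eraser2_mid (a point): centre of a white eraser with a blue sleeve: 58 (its x) x 24 (y) x 16 (z) mm, 30 g, lying on the bench; may be absent
- stapler0_mid (a point): centre of a small red and black stapler: 98 (its x) x 28 (y) x 36 (z) mm, 0.08 to 0.14 kg, standing on its base on the bench; may be absent
- stapler1_mid (a point): centre of a small red and black stapler: 98 (its x) x 28 (y) x 36 (z) mm, 0.08 to 0.14 kg, standing on its base on the bench; may be absent
- notes: bystander: block of orange and green sticky notes, 50 x 50 x 22 mm, lying among the stationery; origin under its centre
- tape: bystander: roll of brown parcel tape lying flat, 100 mm across, 48 mm high; origin under its centre
- calculator: bystander: grey desk calculator, 150 x 90 x 16 mm; origin under its centre
- cards: bystander: stack of greeting cards, 170 x 120 x 50 mm; origin under its centre
There are look-alikes about, which are no part of the job. What is shaped like the part that bears highlighter2_mid but orange is not meant.

How it is judged (in metres and radians):
On the way, in this order (a step that is already met when the one before it is completed fails the run):
1. all the stationery is sorted, with the caddy still off the scale (x of highlighter0_mid in the frame of caddy between -0.093 and 0.093 m and y of highlighter0_mid in the frame of caddy between 0.003 and 0.083 m and z of highlighter0_mid in the frame of caddy between 0 and 0.05 m and x of highlighter1_mid in the frame of caddy between -0.093 and 0.093 m and y of highlighter1_mid in the frame of caddy between 0.003 and 0.083 m and z of highlighter1_mid in the frame of caddy between 0 and 0.05 m and x of highlighter2_mid in the frame of caddy between -0.093 and 0.093 m and y of highlighter2_mid in the frame of caddy between 0.003 and 0.083 m and z of highlighter2_mid in the frame of caddy between 0 and 0.05 m and x of eraser0_mid in the frame of caddy between -0.093 and 0.093 m and y of eraser0_mid in the frame of caddy between -0.083 and -0.003 m and z of eraser0_mid in the frame of caddy between 0 and 0.05 m and x of eraser1_mid in the frame of caddy between -0.093 and 0.093 m and y of eraser1_mid in the frame of caddy between -0.083 and -0.003 m and z of eraser1_mid in the frame of caddy between 0 and 0.05 m and x of eraser2_mid in the frame of caddy between -0.093 and 0.093 m and y of eraser2_mid in the frame of caddy between -0.083 and -0.003 m and z of eraser2_mid in the frame of caddy between 0 and 0.05 m and x of stapler0_mid in the frame of tub between -0.058 and 0.058 m and y of stapler0_mid in the frame of tub between -0.088 and 0.088 m and z of stapler0_mid in the frame of tub between 0 and 0.06 m and x of stapler1_mid in the frame of tub between -0.058 and 0.058 m and y of stapler1_mid in the frame of tub between -0.088 and 0.088 m and z of stapler1_mid in the frame of tub between 0 and 0.06 m and horizontal distance between caddy and scale_top above 0.15 m), for 0.2 s.
2. the caddy is lifted clear, held by its blue handle (contact force between caddy_handle and the fingers above 1 N and height (world z) of caddy above 0.02 m), for 0.2 s.
At the end, for the whole second after the job is handed in: Highlighters lie in the caddy's yellow compartment, erasers in its blue one, staplers in the tub (centres inside the walls); the caddy stands upright on the scale, within 35 mm of the plate's middle; the mug stands upright on the coaster, within 30 mm of its centre (x of highlighter0_mid in the frame of caddy between -0.093 and 0.093 m and y of highlighter0_mid in the frame of caddy between 0.003 and 0.083 m and z of highlighter0_mid in the frame of caddy between 0 and 0.05 m and x of highlighter1_mid in the frame of caddy between -0.093 and 0.093 m and y of highlighter1_mid in the frame of caddy between 0.003 and 0.083 m and z of highlighter1_mid in the frame of caddy between 0 and 0.05 m and x of highlighter2_mid in the frame of caddy between -0.093 and 0.093 m and y of highlighter2_mid in the frame of caddy between 0.003 and 0.083 m and z of highlighter2_mid in the frame of caddy between 0 and 0.05 m and x of eraser0_mid in the frame of caddy between -0.093 and 0.093 m and y of eraser0_mid in the frame of caddy between -0.083 and -0.003 m and z of eraser0_mid in the frame of caddy between 0 and 0.05 m and x of eraser1_mid in the frame of caddy between -0.093 and 0.093 m and y of eraser1_mid in the frame of caddy between -0.083 and -0.003 m and z of eraser1_mid in the frame of caddy between 0 and 0.05 m and x of eraser2_mid in the frame of caddy between -0.093 and 0.093 m and y of eraser2_mid in the frame of caddy between -0.083 and -0.003 m and z of eraser2_mid in the frame of caddy between 0 and 0.05 m and x of stapler0_mid in the frame of tub between -0.058 and 0.058 m and y of stapler0_mid in the frame of tub between -0.088 and 0.088 m and z of stapler0_mid in the frame of tub between 0 and 0.06 m and x of stapler1_mid in the frame of tub between -0.058 and 0.058 m and y of stapler1_mid in the frame of tub between -0.088 and 0.088 m and z of stapler1_mid in the frame of tub between 0 and 0.06 m and horizontal distance between caddy and scale_top below 0.035 m and angle between each of caddy, mug_mid's own z axis and vertical below 0.1 rad and z of caddy in the frame of scale_top between -0.005 and 0.008 m and horizontal distance between mug_mid and coaster_top below 0.03 m and z of mug_mid in the frame of coaster_top between 0.038 and 0.052 m); the robot touches nothing.
It fails at once if the notes is moved more than 40 mm (distance of notes from where it was at the start of the episode above 0.04 m).
It fails at once if the tape is moved more than 40 mm (distance of tape from where it was at the start of the episode above 0.04 m).
It fails at once if the calculator is moved more than 40 mm (distance of calculator from where it was at the start of the episode above 0.04 m).
It fails at once if the cards is moved more than 40 mm (distance of cards from where it was at the start of the episode above 0.04 m).
Of highlighter0, highlighter1, highlighter2, eraser0, eraser1, eraser2, stapler0, stapler1 only 5 to 7 are there at a start; the rules pass over those that are not, and their reading is None.
At some moment in a run one of highlighter0, highlighter1, highlighter2, eraser0, eraser1, eraser2, stapler0, stapler1 may be knocked a few centimetres aside while the robot is not near it.
It also fails if it takes over 210 s, if anything falls off the work surface, if the arm or the gripper's body presses on something with over 40 N, if the wrist force passes 120 N, or if a joint passes its speed limit or range.

## Robot

A 6-joint arm with a two-finger parallel gripper is mounted at the origin on the work surface. World frame = base frame: x ahead of the robot, y to its left, z up, the work surface at z = 0. Lengths are in m, angles in degrees, forces in N, time in s.
With the tool pointing down it reaches from about 0.325 to 0.85 m from the base axis. Payload 15.5 kg.
Tool frame: the origin (TCP) lies on the front face of the gripper's body, between the roots of the fingers; the fingertips stand 78 mm ahead of it and the grasp point (between the pads) lies 60 mm ahead of it; z points along the fingers, y is the line along which they close (so a half turn about z gives the same grasp; the last joint's range is limited). The gripper opens to 91 mm and grips with 3 to 60 N. Pads are 32 mm wide; open, the fingers measure 118 mm over their backs; the gripper's body (76 mm by 178 mm) begins 60 mm behind the grasp point.
Start: joints at [-81.847, 28.281, 77.091, -0, 74.628, -5.472], TCP at [0.147, -0.607, 0.292] pointing down, gripper open.
Joint ranges: [-166.48, 166.48], [-47.26, 123.95], [12.59, 153.08], [-70.14, 250.14], [6.76, 159.57], [-176.63, 176.63]. Speed limits (degrees/s): [108.29, 108.29, 147.25, 172.46, 172.46, 172.46].

## Interface

Orientations are given as [roll, pitch, yaw] about the fixed x, y, z axes, in that order (R = Rz(yaw) Ry(pitch) Rx(roll)).
In Python, from workcell import read_state, capture, camera_info, job_done gives the robot as it stands. The module is installed in compiled form; this text tells all that it offers.
- The arm moves only by the tool send_rows, never from a script. Its argument "increments" is a list of rows, each an object of numbers: "tx", "ty", "tz": the shift along the tool's x, y, z in units of 25 mm (1.0 is 25 mm); "spin": the turn about the tool's z in units of 6 degrees (1.0 is 6 degrees); "fingers": the gripper command: -1 is fully open, 1 is shut, values between are in proportion. A call has 1 to 5 rows; each row shifts and turns the commanded pose from where the row before left it, along the tool's axes as they then stand; what a row does not reach is not made up. A row lasts 1/12 s, in which the tool goes at most 41.7 mm and 7.16 degrees, less where a joint would pass 70% of its speed; a pose out of reach is approached as far as the arm can. A call is refused whole if a number of a shift passes 1 or a number of a turn 1, either way. A call with a gripper value outside its range is refused whole. The fingers move at their own pace and stop on an object; the grip force is fixed at half the most. Time passes only in rows, so rows that do not move let the fingers close. It gives the time, the measured TCP pose, the force, the opening and the grip force at its end, in the units of the state.
- read_state(): the state, without advancing time (a new reading comes with each control period).
- capture(name): name is "scene" or "top" or "wrist"; returns (picture, depth): 480x640x3 uint8, red, green, blue; 480x640 float32, m along the optical axis (not along the pixel's ray), 0 where there is no reading.
- camera_info(name): a dict with "intrinsics" (3x3 intrinsics, pixels), "R" (3x3) and "t" (3): a world point X has camera coordinates R X + t. Camera axes: x right, y down, z forward; pixel columns grow to the right and rows downward; lengths in m; the calibration is good to about 2 mm. A picture is of the moment at which its call begins: read the wrist's pose just before it. camera_info takes no time and is no camera call; for the wrist camera it gives the pose at the moment of the call.
- job_done(): hands the job in; it is judged then, once.
The state is a dict: "time": time; "q": joint angles; "qd": joint speeds; "joint_torque": joint torques, N m; "ee_pos": TCP position; "orientation": TCP orientation; "contact_force": force on the tool from outside, world axes, zero at the start; "torque": the same for the moment, N m; "finger_gap": finger opening in m; "grasp_force": force on a finger pad.
Only numpy, scipy, OpenCV 4.12 (cv2) and the standard library are available. Lean on these libraries where they do the work, as an engineer would, in place of code of your own. Each camera call takes 0.05 s, during which the arm holds its last target. There are 200 camera calls.

## Working session

There is one attempt and no reset: what is moved stays moved. The work goes in short steps, Python scripts to look and compute and a tool call to move; the robot and the scene stay as the last step left them, time stands still between calls to the robot, and variables do not carry over. Pictures are saved under pics/ and viewed, at most 14 in all, crops included, and the job is handed in when it is done.

Besides the shell and the picture viewer there is one more tool, called after "Emit:" as a command line: name --argument value ..., lists and objects as JSON in quotes. send_rows: Moves the arm, as the interface text tells. Its arguments: {"type":"object","properties":{"increments":{"type":"array","items":{"type":"object","properties":{"tx":{"type":"number"},"ty":{"type":"number"},"tz":{"type":"number"},"spin":{"type":"number"},"fingers":{"type":"number"}}}}},"required":["increments"]}

```bash
mkdir -p pics; cat > h.py <<'E'
import numpy as np, cv2
from workcell import read_state, capture, camera_info, job_done
def save(n,img,scale=1):
    cv2.imwrite('pics/'+n+'.png',cv2.cvtColor(cv2.resize(img,None,fx=scale,fy=scale),cv2.COLOR_RGB2BGR))
def ray(ci,u,v):
    d=ci['R'].T@np.linalg.inv(ci['intrinsics'])@np.array([u,v,1.]); return -ci['R'].T@ci['t'],d
def onplane(ci,u,v,z):
    c,d=ray(ci,u,v); return c+d*(z-c[2])/d[2]
def cloud(ci,dep):
    v,u=np.mgrid[0:480,0:640]; K=ci['intrinsics']
    P=np.stack([(u-K[0,2])/K[0,0]*dep,(v-K[1,2])/K[1,1]*dep,dep],-1)
    return (P-ci['t'])@ci['R']
E
python3 - <<'E'
from h import *
s=read_state(); print({k:np.round(v,3).tolist() for k,v in s.items()})
for n in('scene','top'):
    i,d=capture(n); c=camera_info(n); save(n+'0',i,1.25); np.savez(n+'0.npz',i=i,d=d,**c)
    print(n,np.round(-c['R'].T@c['t'],3),np.round(c['R'],2).tolist(),c['intrinsics'][0,0])
E
```

```text
{'time': 0.0, 'q': [-81.849, 28.315, 77.127, -0.001, 74.627, -5.473], 'qd': [-0.001, -0.008, 0.034, 0.028, -0.009, -0.105], 'joint_torque': [0.002, -87.883, -38.187, 0.071, 0.053, -0.0], 'ee_pos': [0.147, -0.607, 0.292], 'orientation': [-179.932, -0.006, 13.624], 'contact_force': [0.005, -0.292, 0.942], 'torque': [0.056, -0.002, 0.024], 'grasp_force': 0.0, 'finger_gap': 0.092}
scene [ 1.201 -0.061  1.201] [[0.05, 1.0, -0.0], [0.83, -0.05, -0.55], [-0.55, 0.03, -0.83]] 504.680614049442
top [ 0.128 -0.019  1.581] [[-0.0, -1.0, -0.0], [-0.98, 0.0, -0.22], [0.22, 0.0, -0.98]] 479.13063564072814
```

View pics/scene0.png

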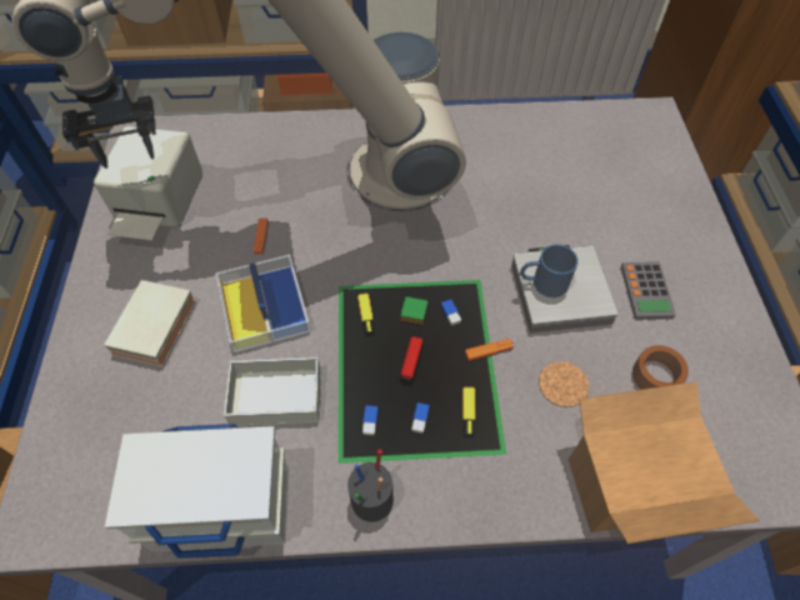

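View pics/top0.png

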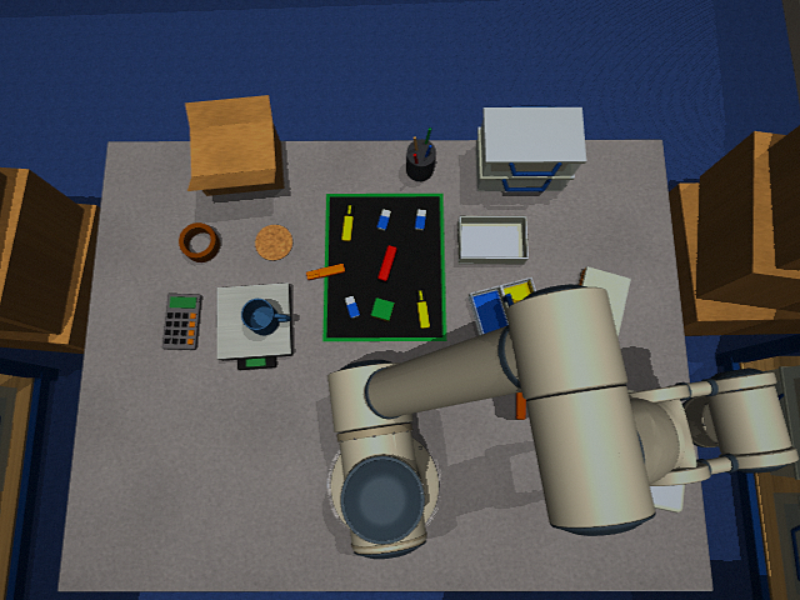

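```bash
cat >> h.py <<'E'
def blobs(img,P,ci,lo,hi,zr=(0.003,0.1),roi=(.25,.85,-.65,.6),amin=25):
    """colour blobs -> world rect (cx,cy,long,short,yaw of long), z95"""
    hsv=cv2.cvtColor(img,cv2.COLOR_RGB2HSV)
    if lo[0]<0: m=cv2.inRange(hsv,(0,)+lo[1:],hi)|cv2.inRange(hsv,(180+lo[0],)+lo[1:],(180,)+hi[1:])
    else: m=cv2.inRange(hsv,lo,hi)
    X=P[...,0];Y=P[...,1]
    m[(X<roi[0])|(X>roi[1])|(Y<roi[2])|(Y>roi[3])|(P[...,2]<zr[0]-.02)|(P[...,2]>zr[1])]=0
    n,l,st,_=cv2.connectedComponentsWithStats(m); out=[]
    for k in range(1,n):
        if st[k,4]<amin: continue
        mk=l==k; z=np.percentile(P[...,2][mk],80)
        vu=np.argwhere(mk); W=np.array([onplane(ci,u,v,z)[:2] for v,u in vu])
        (c,(w,h),a)=cv2.minAreaRect((W*1000).astype(np.float32))
        if w<h: w,h,a=h,w,a+90
        out.append(dict(px=vu.mean(0)[::-1].round(1).tolist(),c=np.round(c,1).tolist(),L=round(w),S=round(h),yaw=round((a+90)%180-90,1),z=round(z*1000,1),n=int(st[k,4])))
    return out
COL={'yellow':((22,120,90),(35,255,255)),'orange':((7,150,110),(19,255,255)),'red':((-8,150,70),(6,255,255)),'blue':((102,120,90),(125,255,255)),'green':((45,100,50),(85,255,255))}
E
python3 - <<'E'
from h import *
for n in('scene','top'):
    f=np.load(n+'0.npz'); ci={k:f[k] for k in('R','t','intrinsics')}; P=cloud(ci,f['d'])
    for c,(lo,hi) in COL.items():
        for b in blobs(f['i'],P,ci,lo,hi): print(n,c,*b.values())
i=np.load('scene0.npz')['i']; save('crop1',np.hstack([i[215:375,260:420],i[160:320,160:320]]),2.5)
E
```

```text
scene yellow [194.0, 246.8] [415.8, -380.1] 151 74 15.3 8.2 1133
scene yellow [292.2, 247.2] [449.5, -104.2] 103 28 7.2 18.0 251
scene yellow [375.0, 324.2] [692.8, 98.3] 101 26 -6.1 18.3 326
scene orange [206.1, 198.9] [258.2, -356.4] 19 18 -3.1 19.1 31
scene orange [389.8, 279.2] [556.4, 155.4] 102 27 -75.6 18.2 309
scene orange [542.8, 293.0] [629.6, 527.1] 81 33 6.3 50.1 74
scene orange [517.9, 294.9] [638.0, 471.0] 81 33 11.4 50.5 84
scene red [329.1, 285.5] [576.5, -10.6] 98 28 -17.6 35.2 350
scene blue [225.7, 237.7] [393.7, -294.8] 150 68 15.1 7.9 996
scene blue [358.8, 245.0] [444.8, 80.7] 36 29 18.1 17.9 111
scene blue [337.0, 328.7] [691.5, 2.2] 36 27 -16.7 18.0 147
scene blue [296.2, 330.7] [690.9, -100.5] 36 28 -7.7 17.8 148
scene green [303.4, 281.9] [574.3, -2.3] 417 326 0.1 2.8 1045
scene green [331.1, 246.2] [448.8, 2.5] 53 53 74.6 24.3 306
scene green [370.4, 346.8] [733.4, 90.2] 322 162 -48.8 2.9 619
top yellow [277.6, 182.3] [674.8, 99.7] 70 25 -5.9 18.0 139
top yellow [414.1, 233.0] [493.8, -360.9] 67 43 -74.9 8.7 202
top yellow [338.3, 251.5] [432.7, -105.7] 70 
[... 210 characters left out ...]
[260.4, 216.7] [552.7, 156.8] 102 23 -77.1 17.9 194
top red [309.3, 210.1] [571.1, -10.0] 98 26 -16.7 35.9 221
top blue [421.7, 150.8] [766.6, -382.0] 87 4 89.8 74.1 36
top blue [306.1, 177.3] [692.9, 1.4] 35 25 -17.4 18.5 73
top blue [335.7, 177.6] [691.5, -101.5] 33 28 -0.6 18.7 76
top blue [389.5, 248.1] [443.2, -285.7] 103 68 15.0 8.2 473
top blue [282.0, 247.5] [446.0, 81.8] 36 25 18.6 19.2 83
top blue [210.0, 252.5] [425.0, 311.5] 48 45 -43.1 52.3 165
top green [308.1, 215.3] [573.5, -2.8] 415 331 -0.1 3.1 1250
top green [146.1, 241.6] [467.9, 536.2] 69 31 89.9 17.7 184
top green [305.6, 246.8] [447.7, 3.1] 52 51 73.7 24.3 236
top green [204.1, 289.7] [306.0, 332.9] 52 20 -85.3 25.7 99
```

View pics/crop1.png

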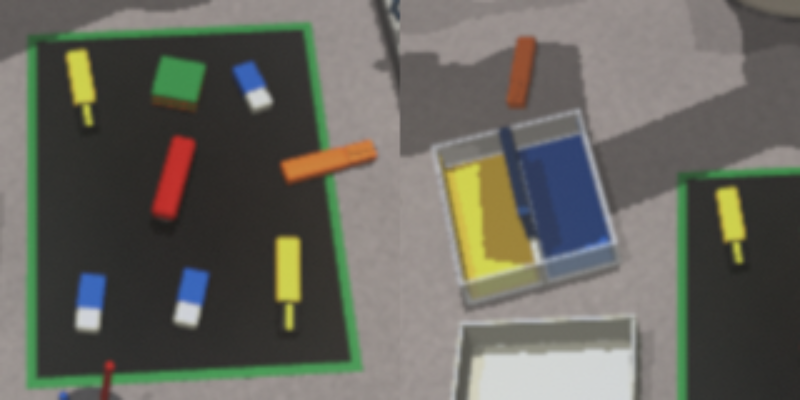

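Emit:
send_rows --increments '[{"tx": 1, "ty": -0.7, "tz": -0.2, "fingers": -1}, {"tx": 1, "ty": -0.7, "tz": -0.2, "fingers": -1}, {"tx": 1, "ty": -0.7, "tz": -0.2, "fingers": -1}, {"tx": 1, "ty": -0.7, "tz": -0.2, "fingers": -1}, {"tx": 1, "ty": -0.7, "tz": -0.2, "fingers": -1}]'

```text
$.increments[0]: bad value
```

Emit:
send_rows --increments '[{"tx": 1, "ty": -0.7, "tz": -0.2, "fingers": -1}, {"tx": 1, "ty": -0.7, "tz": -0.2, "fingers": -1}, {"tx": 1, "ty": -0.7, "tz": -0.2, "fingers": -1}, {"tx": 1, "ty": -0.7, "tz": -0.2, "fingers": -1}, {"tx": 1, "ty": -0.7, "tz": -0.2, "fingers": -1}]'

```text
$.increments[0]: bad value
```

```bash
python3 - <<'E'
from h import *
s=read_state(); print(s['time'],np.round(s['ee_pos'],3),np.round(s['orientation'],1),np.round(s['q'],0))
c=camera_info('wrist'); i,d=capture('wrist'); save('w1',i); np.savez('w1.npz',i=i,d=d,**c)
print(np.round(-c['R'].T@c['t'],3),np.round(c['R'],2).tolist(),c['intrinsics'][0,0])
P=cloud(c,d)
for k in('yellow','blue'):
    for b in blobs(i,P,c,*COL[k]): print(k,*b.values())
E
```

```text
0.1 [ 0.147 -0.607  0.292] [-179.9   -0.    13.6] [-82.  28.  77.  -0.  75.  -5.]
[ 0.227 -0.587  0.384] [[0.24, -0.97, -0.0], [-0.93, -0.23, 0.29], [-0.28, -0.07, -0.96]] 375.5637527052971
```

View pics/w1.png

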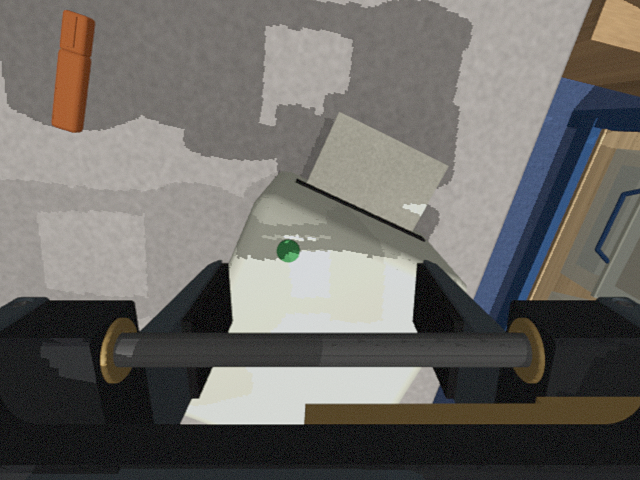

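Emit:
send_rows --increments '[{"tx": 1, "ty": -0.7, "tz": -0.2, "spin": 0, "fingers": -1}, {"tx": 1, "ty": -0.7, "tz": -0.2, "spin": 0, "fingers": -1}, {"tx": 1, "ty": -0.7, "tz": -0.2, "spin": 0, "fingers": -1}, {"tx": 1, "ty": -0.7, "tz": -0.2, "spin": 0, "fingers": -1}, {"tx": 1, "ty": -0.7, "tz": -0.2, "spin": 0, "fingers": -1}]'

```text
time: 0.57
ee_pos: [0.2487, -0.4917, 0.3172]
orientation: [-180.0, 0.0, 13.6]
contact_force: [1.5, -0.4, 0.5]
finger_gap: 0.0915
grasp_force: 0.0
```

Emit:
send_rows --increments '[{"tx": 0.7, "ty": -0.9, "tz": -0.5, "spin": 0, "fingers": -1}, {"tx": 0.7, "ty": -0.9, "tz": -0.5, "spin": 0, "fingers": -1}, {"tx": 0.7, "ty": -0.9, "tz": -0.5, "spin": 0, "fingers": -1}, {"tx": 0.5, "ty": -0.9, "tz": -0.5, "spin": 0, "fingers": -1}, {"tx": 0, "ty": 0, "tz": 0, "spin": 0, "fingers": -1}]'

```text
time: 0.98
ee_pos: [0.2912, -0.3869, 0.3693]
orientation: [179.9, -0.1, 13.7]
contact_force: [1.0, -0.7, 0.4]
finger_gap: 0.0911
grasp_force: 0.0
```

```bash
python3 - <<'E'
from h import *
s=read_state(); print(s['time'],np.round(s['ee_pos'],3),np.round(s['orientation'],1),np.round(s['q'],0))
c=camera_info('wrist'); i,d=capture('wrist'); save('w2',i); np.savez('w2.npz',i=i,d=d,**c)
P=cloud(c,d)
for k in('yellow','blue'):
    for b in blobs(i,P,c,*COL[k]): print(k,*b.values())
i,d=capture('top'); np.savez('top1.npz',i=i,d=d,**camera_info('top'))
E
```

```text
0.9833 [ 0.291 -0.387  0.369] [ 1.799e+02 -1.000e-01  1.370e+01] [-60.  12.  90.   0.  78.  16.]
yellow [95.5, 17.0] [415.6, -109.4] 35 29 6.6 16.7 966
yellow [341.3, 85.9] [416.6, -375.6] 163 80 14.8 6.2 8291
blue [223.4, 72.5] [385.3, -256.6] 150 2 14.7 35.8 182
blue [265.0, 74.4] [396.8, -295.5] 163 83 14.8 6.8 11030
```

View pics/w2.png

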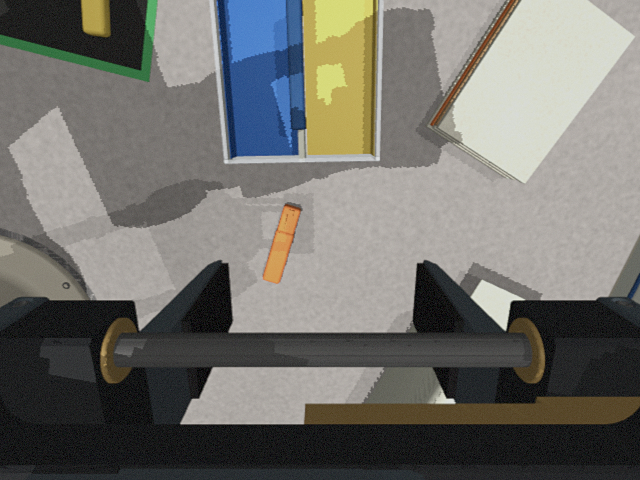

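```bash
python3 - <<'E'
from h import *
def L(n):
    f=np.load(n+'.npz'); return f['i'],f['d'],{k:f[k] for k in('R','t','intrinsics')}
i,d,c=L('w2')
P=cloud(c,d)
print([onplane(c,u,v,.045).round(3)[:2] for u,v in((226,160),(379,158))], 'heights',P[158:161,300:303,2].max(), P[100,297],P[60,297])
i,d,c=L('scene0')
print([onplane(c,u/1.25,v/1.25,.045).round(3)[:2] for u,v in((217,270),(292,257),(308,322),(236,350))])
P=cloud(c,d)
def comp(name,mask,zt):
    pts=P[mask][:,:2]
    (q,(w,h),a)=cv2.minAreaRect((pts*1000).astype(np.float32)); print(name,np.round(q),round(w),round(h),round(a),'z',np.percentile(P[mask][:,2],[5,50,95]).round(3),mask.sum())
X,Y,Z=P[...,0],P[...,1],P[...,2]
box=lambda a,b,e,f,z0,z1:(X>a)&(X<b)&(Y>e)&(Y<f)&(Z>z0)&(Z<z1)
comp('caddyrim+handle',box(.28,.53,-.47,-.2,.030,.1),0)
comp('handle',box(.28,.53,-.47,-.2,.083,.1),0)
comp('tubrim',box(.53,.75,-.45,-.18,.048,.062),0)
comp('scale',box(.3,.56,.2,.48,.035,.052),0)
comp('mugtop',box(.3,.56,.2,.48,.128,.15),0)
comp('mug',box(.3,.56,.2,.48,.06,.15),0)
comp('tape',box(.5,.7,.4,.6,.04,.06),0)
hsv=cv2.cvtColor(i,cv2.COLOR_RGB2HSV)
comp('coaster',(hsv[...,1]>90)&box(.5,.7,.2,.38,.002,.012),0)
c2=L('top0'); P=cloud(c2[2],c2[1]); X,Y,Z=P[...,0],P[...,1],P[...,2]
comp('T tubrim',box(.53,.75,-.45,-.18,.048,.062),0)
comp('T scale',box(.3,.56,.2,.48,.035,.052),0)
comp('T mugtop',box(.3,.56,.2,.48,.128,.15),0)
c2=L('top1'); P=cloud(c2[2],c2[1]); X,Y,Z=P[...,0],P[...,1],P[...,2]
comp('T handle',box(.28,.53,-.47,-.2,.081,.1),0)
comp('T rim',box(.28,.53,-.47,-.2,.038,.1),0)
E
```

```text
[array([ 0.305, -0.274]), array([ 0.347, -0.436])] heights 0.04563846595340399 [ 0.38277519 -0.33957714  0.09271996] [ 0.41604253 -0.33210356  0.0922877 ]
[array([ 0.337, -0.437]), array([ 0.309, -0.269]), array([ 0.486, -0.228]), array([ 0.547, -0.375])]
caddyrim+handle [ 416. -333.] 196 170 15 z [0.032 0.044 0.094] 1050
handle [ 419. -332.] 121 14 15 z [0.087 0.092 0.096] 205
tubrim [ 616. -294.] 181 169 90 z [0.049 0.054 0.059] 546
scale [415. 340.] 195 193 3 z [0.04  0.045 0.049] 2801
mugtop [415. 310.] 81 79 16 z [0.129 0.134 0.138] 194
mug [421. 299.] 81 107 28 z [0.065 0.104 0.135] 1133
tape [581. 482.] 206 101 20 z [0.042 0.047 0.052] 602
coaster [607. 285.] 177 102 27 z [0.003 0.006 0.009] 973
T tubrim [ 636. -296.] 181 120 90 z [0.048 0.054 0.06 ] 241
T scale [414. 339.] 192 190 4 z [0.039 0.044 0.05 ] 2784
T mugtop [412. 309.] 78 78 28 z [0.129 0.133 0.139] 114
T handle [ 421. -333.] 104 15 15 z [0.085 0.092 0.098] 156
T rim [ 422. -333.] 178 173 15 z [0.04  0.048 0.096] 474
```

Emit:
send_rows --increments '[{"tx": 0.88, "ty": -0.95, "tz": 0.8, "spin": 0, "fingers": -0.1}, {"tx": 0.88, "ty": -0.95, "tz": 0.8, "spin": 0, "fingers": -0.1}, {"tx": 0.88, "ty": -0.95, "tz": 0.8, "spin": 0, "fingers": -0.1}, {"tx": 0.88, "ty": -0.95, "tz": 0.8, "spin": 0, "fingers": -0.1}, {"tx": 0.88, "ty": -0.95, "tz": 0.8, "spin": 0, "fingers": -0.1}]'

```text
time: 1.5
ee_pos: [0.3692, -0.2483, 0.2658]
orientation: [-180.0, 0.0, 13.5]
contact_force: [0.8, -0.1, -0.3]
finger_gap: 0.0608
grasp_force: 0.0
```

Emit:
send_rows --increments '[{"tx": 0.88, "ty": -0.95, "tz": 0.8, "spin": 0, "fingers": -0.1}, {"tx": 0.88, "ty": -0.95, "tz": 0.8, "spin": 0, "fingers": -0.1}, {"tx": 0.88, "ty": -0.95, "tz": 0.8, "spin": 0, "fingers": -0.1}, {"tx": 0.88, "ty": -0.95, "tz": 0.8, "spin": 0, "fingers": -0.1}, {"tx": 0.88, "ty": -0.95, "tz": 0.8, "spin": 1, "fingers": -0.1}]'

```text
time: 1.92
ee_pos: [0.4485, -0.1069, 0.1656]
orientation: [-180.0, 0.0, 7.7]
contact_force: [0.4, -0.1, 0.2]
finger_gap: 0.0498
grasp_force: 0.0
```

Emit:
send_rows --increments '[{"tx": 0, "ty": 0, "tz": 0, "spin": 0, "fingers": -0.1}, {"tx": 0, "ty": 0, "tz": 0, "spin": 0, "fingers": -0.1}]'

```text
time: 2.08
ee_pos: [0.448, -0.1068, 0.1656]
orientation: [-179.9, 0.2, 7.8]
contact_force: [-0.1, -0.4, 0.2]
finger_gap: 0.0502
grasp_force: 0.0
```

```bash
cat >> h.py <<'E'
def goto(x,y,z,yaw):
    """world target of TCP -> tool units from the measured pose (translate before the turn)"""
    s=read_state(); p=s['ee_pos']; ps=s['orientation'][2]; a=np.radians(ps)
    d=np.array([x,y,z])-p; f=lambda v:np.round(v/.025,2)
    print('t',round(s['time'],1),'tx',f(d[0]*np.cos(a)+d[1]*np.sin(a)),'ty',f(d[0]*np.sin(a)-d[1]*np.cos(a)),'tz',f(-d[2]),'spin',round((ps-yaw)/6,2))
E
python3 - <<'E'
from h import *
goto(.4495,-.104,.085,7)
for n in('wrist','scene','top'):
    c=camera_info(n); i,d=capture(n); P=cloud(c,d)
    if n=='wrist': save('w3',i)
    for k in('yellow','blue','red'):
        for b in blobs(i,P,c,*COL[k],roi=(.35,.8,-.18,.2)): print(n,k,*b.values())
E
```

```text
t 2.1 tx 0.08 ty -0.1 tz 3.23 spin 0.13
wrist yellow [316.0, 188.3] [485.9, -96.2] 27 7 7.7 18.2 452
wrist yellow [315.8, 259.4] [435.3, -102.8] 71 24 7.4 16.6 3277
wrist blue [44.1, 207.6] [448.5, 79.4] 36 36 18.0 16.9 2809
wrist red [165.5, 48.5] [555.2, -4.6] 60 28 -15.8 32.8 5417
scene yellow [292.3, 247.5] [450.0, -104.5] 97 23 5.5 18.4 200
scene yellow [375.0, 324.0] [692.5, 98.4] 101 26 -6.1 17.7 323
scene blue [359.0, 245.3] [446.7, 80.3] 32 24 21.6 18.7 84
scene blue [337.0, 328.7] [691.5, 2.0] 36 28 -14.8 18.1 148
scene blue [296.2, 330.6] [691.3, -100.4] 36 28 -7.7 18.8 149
scene red [329.0, 285.6] [576.5, -11.0] 98 29 -17.6 34.8 349
top yellow [277.6, 182.2] [675.0, 99.4] 69 23 -4.1 17.4 130
top blue [306.1, 177.3] [692.5, 1.2] 35 25 -14.9 19.1 72
top blue [335.8, 177.5] [691.4, -101.0] 35 25 -8.5 19.3 73
top red [311.0, 205.1] [588.0, -15.4] 62 26 -17.9 36.7 136
```

Emit:
send_rows --increments '[{"tx": 0.1, "ty": -0.1, "tz": 1, "spin": 0, "fingers": -0.1}, {"tx": 0, "ty": 0, "tz": 1, "spin": 0, "fingers": -0.1}, {"tx": 0, "ty": 0, "tz": 0.8, "spin": 0, "fingers": -0.1}, {"tx": 0, "ty": 0, "tz": 0.4, "spin": 0, "fingers": -0.1}, {"tx": 0, "ty": 0, "tz": 0, "spin": 0, "fingers": 1}]'

```text
time: 2.65
ee_pos: [0.4493, -0.1058, 0.086]
orientation: [-180.0, 0.1, 7.6]
contact_force: [-0.6, 0.2, -0.3]
finger_gap: 0.0463
grasp_force: 0.0
```

Emit:
send_rows --increments '[{"tx": 0, "ty": 0, "tz": 0, "spin": 0, "fingers": 1}, {"tx": 0, "ty": 0, "tz": 0, "spin": 0, "fingers": 1}, {"tx": 0, "ty": 0, "tz": 0, "spin": 0, "fingers": 1}, {"tx": 0, "ty": 0, "tz": -0.4, "spin": 0, "fingers": 1}, {"tx": 0, "ty": 0, "tz": -1, "spin": 0, "fingers": 1}]'

```text
time: 3.07
ee_pos: [0.4493, -0.1047, 0.1217]
orientation: [-179.9, 0.1, 7.6]
contact_force: [-0.7, -0.2, 0.3]
finger_gap: 0.0235
grasp_force: 30.0
```

Emit:
send_rows --increments '[{"tx": 0, "ty": 0, "tz": -1, "spin": 0, "fingers": 1}, {"tx": 0, "ty": 0.3, "tz": -1, "spin": 0, "fingers": 1}, {"tx": -0.2, "ty": 0.7, "tz": -1, "spin": 0, "fingers": 1}, {"tx": -0.2, "ty": 1, "tz": -0.2, "spin": 0, "fingers": 1}, {"tx": -0.2, "ty": 1, "tz": 0, "spin": 0, "fingers": 1}]'

```text
time: 3.48
ee_pos: [0.4459, -0.1822, 0.2053]
orientation: [179.8, -0.2, 7.7]
contact_force: [0.6, 0.9, -0.0]
finger_gap: 0.0236
grasp_force: 30.0
```

Emit:
send_rows --increments '[{"tx": -0.2, "ty": 1, "tz": 0, "spin": 0, "fingers": 1}, {"tx": -0.3, "ty": 1, "tz": 0, "spin": 0, "fingers": 1}, {"tx": -0.3, "ty": 1, "tz": 0, "spin": 0, "fingers": 1}, {"tx": -0.3, "ty": 1, "tz": 0, "spin": 0, "fingers": 1}, {"tx": -0.3, "ty": 1, "tz": 0, "spin": 0, "fingers": 1}]'

```text
time: 3.9
ee_pos: [0.4266, -0.311, 0.2033]
orientation: [179.9, -0.0, 7.6]
contact_force: [-0.1, -0.2, 0.4]
finger_gap: 0.0234
grasp_force: 30.0
```

Emit:
send_rows --increments '[{"tx": -0.2, "ty": 1, "tz": 0, "spin": 0, "fingers": 1}, {"tx": 0, "ty": 1, "tz": 0, "spin": 0, "fingers": 1}, {"tx": 0, "ty": 0.7, "tz": 0, "spin": -1, "fingers": 1}, {"tx": 0, "ty": 0, "tz": 0, "spin": -0.2, "fingers": 1}, {"tx": 0, "ty": 0, "tz": 0, "spin": 0, "fingers": 1}]'

```text
time: 4.32
ee_pos: [0.4309, -0.3778, 0.2029]
orientation: [180.0, -0.0, 14.8]
contact_force: [-0.6, 0.9, -1.8]
finger_gap: 0.0237
grasp_force: 30.0
```

```bash
python3 - <<'E'
from h import *
goto(.431,-.378,.106,14.8)
E
```

```text
t 4.3 tx 0.0 ty 0.01 tz 3.88 spin 0.0
```

Emit:
send_rows --increments '[{"tx": 0, "ty": 0, "tz": 1, "spin": 0, "fingers": 1}, {"tx": 0, "ty": 0, "tz": 1, "spin": 0, "fingers": 1}, {"tx": 0, "ty": 0, "tz": 1, "spin": 0, "fingers": 1}, {"tx": 0, "ty": 0, "tz": 0.8, "spin": 0, "fingers": 1}, {"tx": 0, "ty": 0, "tz": 0.1, "spin": 0, "fingers": 1}]'

```text
time: 4.73
ee_pos: [0.4299, -0.375, 0.1023]
orientation: [-179.8, 0.1, 14.8]
contact_force: [-0.6, -0.1, -0.5]
finger_gap: 0.0233
grasp_force: 30.0
```

Emit:
send_rows --increments '[{"tx": 0, "ty": 0, "tz": 0, "spin": 0, "fingers": 0.33}, {"tx": 0, "ty": 0, "tz": 0, "spin": 0, "fingers": 0.33}, {"tx": 0, "ty": 0, "tz": 0, "spin": 0, "fingers": 0.33}, {"tx": 0, "ty": 0, "tz": -0.5, "spin": 0, "fingers": 0.33}, {"tx": 0, "ty": 0, "tz": -1, "spin": 0, "fingers": 0.33}]'

```text
time: 5.15
ee_pos: [0.4305, -0.3765, 0.142]
orientation: [-179.9, 0.1, 14.8]
contact_force: [-0.1, -0.0, -0.2]
finger_gap: 0.031
grasp_force: 0.0
```

Emit:
send_rows --increments '[{"tx": 0, "ty": 0, "tz": -1, "spin": 0, "fingers": 0.33}, {"tx": 0, "ty": 0, "tz": -1, "spin": 0, "fingers": 0.33}, {"tx": 0.5, "ty": -0.5, "tz": -0.4, "spin": 0, "fingers": -0.1}, {"tx": 0.9, "ty": -1, "tz": 0, "spin": 0, "fingers": -0.1}, {"tx": 0.9, "ty": -1, "tz": 0, "spin": 0, "fingers": -0.1}]'

```text
time: 5.57
ee_pos: [0.4713, -0.3021, 0.2047]
orientation: [179.8, -0.1, 14.7]
contact_force: [1.1, 0.1, -1.5]
finger_gap: 0.0481
grasp_force: 0.0
```

Emit:
send_rows --increments '[{"tx": 0.9, "ty": -1, "tz": 0, "spin": 0, "fingers": -0.1}, {"tx": 0.9, "ty": -1, "tz": 0, "spin": 0, "fingers": -0.1}, {"tx": 0.9, "ty": -1, "tz": 0, "spin": 0, "fingers": -0.1}, {"tx": 0.9, "ty": -1, "tz": 0, "spin": 0, "fingers": -0.1}, {"tx": 0.9, "ty": -1, "tz": 0, "spin": 0, "fingers": -0.1}]'

```text
time: 5.98
ee_pos: [0.5482, -0.1508, 0.2038]
orientation: [179.9, -0.1, 14.8]
contact_force: [0.1, 0.6, 0.4]
finger_gap: 0.05
grasp_force: 0.0
```

Emit:
send_rows --increments '[{"tx": 1, "ty": -1, "tz": 0, "spin": 0, "fingers": -0.1}, {"tx": 1, "ty": -1, "tz": 0, "spin": 0, "fingers": -0.1}, {"tx": 1, "ty": -1, "tz": 0, "spin": 0, "fingers": -0.1}, {"tx": 1, "ty": -1, "tz": 0, "spin": 0, "fingers": -0.1}, {"tx": 1, "ty": -1, "tz": 0, "spin": 0, "fingers": -0.1}]'

```text
time: 6.4
ee_pos: [0.6371, 0.0022, 0.2039]
orientation: [180.0, -0.1, 14.8]
contact_force: [1.0, -0.8, 0.2]
finger_gap: 0.0504
grasp_force: 0.0
```

Emit:
send_rows --increments '[{"tx": 1, "ty": -1, "tz": 0, "spin": 0, "fingers": -0.1}, {"tx": 1, "ty": -1, "tz": 0, "spin": 0.5, "fingers": -0.1}, {"tx": 0.5, "ty": -0.4, "tz": 0.5, "spin": 1, "fingers": -0.1}, {"tx": 0, "ty": 0, "tz": 0.5, "spin": 1, "fingers": -0.1}, {"tx": 0, "ty": 0, "tz": 0.5, "spin": 1, "fingers": -0.1}]'

```text
time: 6.82
ee_pos: [0.6828, 0.0754, 0.1659]
orientation: [-180.0, -0.1, -6.4]
contact_force: [-0.7, -0.6, -0.9]
finger_gap: 0.0504
grasp_force: 0.0
```

```bash
cat >> h.py <<'E'
def look(cams=('scene','top'),cols=('yellow','blue','red'),roi=(.3,.8,-.45,.2),view=None):
    for n in cams:
        c=camera_info(n); i,d=capture(n); P=cloud(c,d)
        if view==n: save('v%d'%int(read_state()['time']*10),i)
        for k in cols:
            for b in blobs(i,P,c,*COL[k],roi=roi): print(n,k,*b.values())
E
python3 - <<'E'
from h import *
goto(.693,.098,.085,-6)
look(('scene','wrist'))
E
```

```text
t 6.8 tx 0.31 ty -0.94 tz 3.23 spin -0.06
scene yellow [193.7, 246.1] [421.7, -378.8] 150 73 16.0 16.9 1066
scene yellow [374.8, 325.2] [692.6, 98.0] 100 24 -9.0 18.0 248
scene blue [205.5, 228.6] [417.0, -332.8] 110 7 15.3 93.9 87
scene blue [224.8, 238.6] [394.0, -296.8] 151 74 15.5 7.7 1124
scene blue [337.0, 329.4] [693.6, 2.8] 32 24 -16.8 18.6 110
scene blue [296.2, 330.7] [691.6, -100.4] 37 28 -8.7 18.1 149
scene red [327.1, 287.8] [577.2, -14.5] 95 23 -13.7 36.5 217
wrist yellow [278.1, 178.5] [730.3, 97.9] 26 7 -5.9 18.2 464
wrist yellow [284.9, 245.5] [679.8, 102.4] 72 24 -5.7 16.6 2884
wrist blue [578.8, 198.4] [693.9, -92.8] 38 34 -8.1 16.9 2847
wrist blue [424.6, 216.0] [694.7, 6.6] 38 29 -15.8 17.0 2270
```

Emit:
send_rows --increments '[{"tx": 0.3, "ty": -0.9, "tz": 0.4, "spin": 0, "fingers": -0.1}, {"tx": 0, "ty": -0.1, "tz": 1, "spin": 0, "fingers": -0.1}, {"tx": 0, "ty": 0, "tz": 1, "spin": 0, "fingers": -0.1}, {"tx": 0, "ty": 0, "tz": 0.8, "spin": 0, "fingers": -0.1}, {"tx": 0, "ty": 0, "tz": 0, "spin": 0, "fingers": 1}]'

```text
time: 7.33
ee_pos: [0.6906, 0.0978, 0.0826]
orientation: [180.0, 0.2, -6.0]
contact_force: [-1.6, -0.3, -0.6]
finger_gap: 0.0457
grasp_force: 0.0
```

Emit:
send_rows --increments '[{"tx": 0, "ty": 0, "tz": 0, "spin": 0, "fingers": 1}, {"tx": 0, "ty": 0, "tz": 0, "spin": 0, "fingers": 1}, {"tx": 0, "ty": 0, "tz": 0, "spin": 0, "fingers": 1}, {"tx": 0, "ty": 0, "tz": -0.4, "spin": 0, "fingers": 1}, {"tx": 0, "ty": 0, "tz": -1, "spin": 0, "fingers": 1}]'

```text
time: 7.75
ee_pos: [0.6909, 0.0978, 0.1189]
orientation: [180.0, 0.2, -6.2]
contact_force: [-0.2, 0.2, -0.2]
finger_gap: 0.0235
grasp_force: 30.0
```

Emit:
send_rows --increments '[{"tx": 0, "ty": 0, "tz": -1, "spin": 0, "fingers": 1}, {"tx": 0, "ty": 0.4, "tz": -1, "spin": 0, "fingers": 1}, {"tx": -0.2, "ty": 0.7, "tz": -1, "spin": 0, "fingers": 1}, {"tx": -0.4, "ty": 1, "tz": -0.2, "spin": 0, "fingers": 1}, {"tx": -0.4, "ty": 1, "tz": 0, "spin": 0, "fingers": 1}]'

```text
time: 8.17
ee_pos: [0.6599, 0.0231, 0.2041]
orientation: [-180.0, -0.3, -6.1]
contact_force: [-0.2, -1.4, -0.6]
finger_gap: 0.0237
grasp_force: 30.0
```

Emit:
send_rows --increments '[{"tx": -0.4, "ty": 1, "tz": 0, "spin": 0, "fingers": 1}, {"tx": -0.4, "ty": 1, "tz": 0, "spin": 0, "fingers": 1}, {"tx": -0.4, "ty": 1, "tz": 0, "spin": 0, "fingers": 1}, {"tx": -0.4, "ty": 1, "tz": 0, "spin": 0, "fingers": 1}, {"tx": -0.4, "ty": 1, "tz": 0, "spin": 0, "fingers": 1}]'

```text
time: 8.58
ee_pos: [0.5953, -0.0964, 0.2015]
orientation: [180.0, -0.1, -6.1]
contact_force: [0.9, -0.2, -0.4]
finger_gap: 0.0236
grasp_force: 30.0
```

Emit:
send_rows --increments '[{"tx": -0.4, "ty": 1, "tz": 0, "spin": 0, "fingers": 1}, {"tx": -0.4, "ty": 1, "tz": 0, "spin": 0, "fingers": 1}, {"tx": -0.4, "ty": 1, "tz": 0, "spin": 0, "fingers": 1}, {"tx": -0.5, "ty": 1, "tz": 0, "spin": 0, "fingers": 1}, {"tx": -0.5, "ty": 1, "tz": 0, "spin": 0, "fingers": 1}]'

```text
time: 9.0
ee_pos: [0.5272, -0.2149, 0.2015]
orientation: [180.0, -0.1, -6.1]
contact_force: [0.4, -0.2, -0.6]
finger_gap: 0.0241
grasp_force: 30.0
```

Emit:
send_rows --increments '[{"tx": -0.5, "ty": 1, "tz": 0, "spin": 0, "fingers": 1}, {"tx": -0.5, "ty": 1, "tz": 0, "spin": 0, "fingers": 1}, {"tx": -0.5, "ty": 1, "tz": 0, "spin": 0, "fingers": 1}, {"tx": -0.5, "ty": 1, "tz": 0, "spin": 0, "fingers": 1}, {"tx": -0.6, "ty": 0.7, "tz": 0, "spin": -0.5, "fingers": 1}]'

```text
time: 9.42
ee_pos: [0.4501, -0.3257, 0.2015]
orientation: [179.9, -0.1, -3.2]
contact_force: [0.0, -0.2, -0.8]
finger_gap: 0.0236
grasp_force: 30.0
```

Emit:
send_rows --increments '[{"tx": 0, "ty": 0, "tz": 0, "spin": -1, "fingers": 1}, {"tx": 0, "ty": 0, "tz": 0, "spin": -1, "fingers": 1}, {"tx": 0, "ty": 0, "tz": 0, "spin": -1, "fingers": 1}, {"tx": 0, "ty": 0, "tz": 0, "spin": 0, "fingers": 1}]'

```text
time: 9.75
ee_pos: [0.4505, -0.3239, 0.2013]
orientation: [179.9, -0.1, 15.1]
contact_force: [-0.9, -0.8, 0.0]
finger_gap: 0.0238
grasp_force: 30.0
```

```bash
python3 - <<'E'
from h import *
goto(.429,-.369,.106,14.8)
E
```

```text
t 9.8 tx -1.3 ty 1.52 tz 3.81 spin 0.06
```

Emit:
send_rows --increments '[{"tx": -0.7, "ty": 0.8, "tz": 0.3, "spin": 0, "fingers": 1}, {"tx": -0.6, "ty": 0.7, "tz": 0.5, "spin": 0, "fingers": 1}, {"tx": 0, "ty": 0, "tz": 1, "spin": 0, "fingers": 1}, {"tx": 0, "ty": 0, "tz": 1, "spin": 0, "fingers": 1}, {"tx": 0, "ty": 0, "tz": 0.9, "spin": 0, "fingers": 1}]'

```text
time: 10.17
ee_pos: [0.4287, -0.3686, 0.1073]
orientation: [179.9, -0.0, 14.6]
contact_force: [-2.9, 7.4, 44.5]
finger_gap: 0.0231
grasp_force: 30.1
```

Emit:
send_rows --increments '[{"tx": 0, "ty": 0, "tz": 0.1, "spin": 0, "fingers": 1}, {"tx": 0, "ty": 0, "tz": 0, "spin": 0, "fingers": 0.33}, {"tx": 0, "ty": 0, "tz": 0, "spin": 0, "fingers": 0.33}, {"tx": 0, "ty": 0, "tz": 0, "spin": 0, "fingers": 0.33}, {"tx": 0, "ty": 0, "tz": -0.5, "spin": 0, "fingers": 0.33}]'

```text
time: 10.58
ee_pos: [0.4282, -0.3676, 0.1166]
orientation: [-179.9, 0.0, 14.8]
contact_force: [-1.4, 0.4, -0.6]
finger_gap: 0.0302
grasp_force: 0.0
```

Emit:
send_rows --increments '[{"tx": 0, "ty": 0, "tz": -1, "spin": 0, "fingers": 0.33}, {"tx": 0, "ty": 0, "tz": -1, "spin": 0, "fingers": 0.33}, {"tx": 0, "ty": 0, "tz": -1, "spin": 0, "fingers": 0.33}, {"tx": 0.5, "ty": -0.3, "tz": -0.4, "spin": 0, "fingers": -0.1}, {"tx": 1, "ty": -0.5, "tz": 0, "spin": 0, "fingers": -0.1}]'

```text
time: 11.0
ee_pos: [0.4597, -0.3408, 0.2059]
orientation: [179.7, -0.1, 14.6]
contact_force: [1.2, -0.5, 0.3]
finger_gap: 0.041
grasp_force: 0.0
```

Emit:
send_rows --increments '[{"tx": 1, "ty": -0.5, "tz": 0, "spin": 0, "fingers": -0.1}, {"tx": 1, "ty": -0.5, "tz": 0, "spin": 0, "fingers": -0.1}, {"tx": 1, "ty": -0.5, "tz": 0, "spin": 0, "fingers": -0.1}, {"tx": 1, "ty": -0.6, "tz": 0, "spin": 0, "fingers": -0.1}, {"tx": 1, "ty": -0.6, "tz": 0, "spin": 0, "fingers": -0.1}]'

```text
time: 11.42
ee_pos: [0.5643, -0.2408, 0.2031]
orientation: [180.0, -0.0, 14.8]
contact_force: [0.7, -0.5, -0.7]
finger_gap: 0.0501
grasp_force: 0.0
```

```bash
python3 - <<'E'
from h import *
goto(.702,-.102,.085,-8)
look()
f=np.load('scene0.npz'); P=cloud(f,f['d'])
m=(P[...,0]>.74)&(P[...,1]>-.25)&(P[...,1]<.1)&(P[...,2]>.03)&(P[...,0]<1); q=P[m]; print(np.percentile(q,[1,50,99],axis=0).round(3))
E
```

```text
t 11.4 tx 6.74 ty -3.96 tz 4.72 spin 3.79
scene yellow [188.5, 241.2] [418.6, -381.9] 151 68 14.6 11.5 517
scene yellow [204.6, 249.4] [429.7, -350.3] 28 12 13.6 7.5 37
scene blue [358.8, 245.0] [444.6, 80.7] 36 29 18.1 17.6 111
scene blue [230.9, 254.9] [451.2, -274.7] 54 10 -74.0 7.3 57
scene blue [337.0, 328.7] [691.5, 2.0] 36 28 -14.8 18.1 149
scene blue [296.1, 330.7] [691.8, -100.7] 37 28 -7.7 18.2 154
scene red [328.9, 285.9] [577.1, -10.5] 97 28 -17.8 35.2 336
top yellow [424.3, 258.6] [423.2, -372.7] 177 67 15.1 33.2 653
top blue [336.0, 177.3] [691.8, -101.1] 34 25 -8.5 19.7 68
top blue [415.0, 262.0] [384.5, -341.9] 54 11 15.5 95.8 53
top blue [404.0, 278.4] [339.3, -325.4] 91 46 -38.8 8.9 206
[[ 0.823 -0.139  0.035]
 [ 0.869 -0.1    0.1  ]
 [ 0.899 -0.063  0.165]]
```

```bash
python3 - <<'E'
from h import *
i,d=capture('scene'); a=i[190:300,150:270]; i2,d2=capture('top'); b=i2[205:315,360:480]
save('c2',np.hstack([a,b]),3.3)
E
```

```text
(no output)
```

View pics/c2.png

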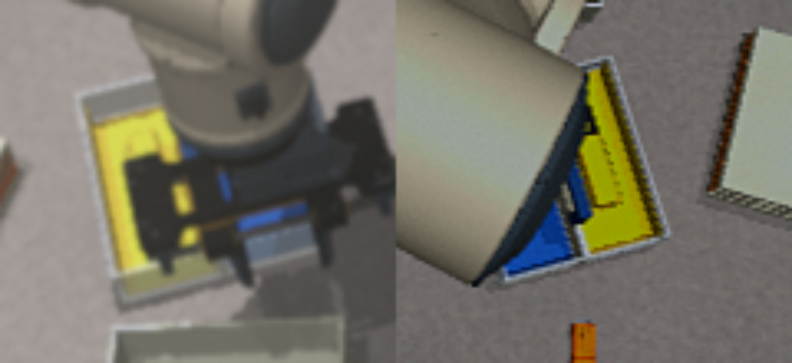

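Emit:
send_rows --increments '[{"tx": 1, "ty": -0.6, "tz": 0, "spin": 0, "fingers": -0.1}, {"tx": 1, "ty": -0.6, "tz": 0, "spin": 0, "fingers": -0.1}, {"tx": 1, "ty": -0.6, "tz": 0, "spin": 0, "fingers": -0.1}, {"tx": 1, "ty": -0.6, "tz": 0, "spin": 0, "fingers": -0.1}, {"tx": 1, "ty": -0.6, "tz": 0, "spin": 0, "fingers": -0.1}]'

```text
time: 12.03
ee_pos: [0.6651, -0.1375, 0.2028]
orientation: [180.0, -0.0, 14.7]
contact_force: [1.3, -0.3, 0.3]
finger_gap: 0.0502
grasp_force: 0.0
```

Emit:
send_rows --increments '[{"tx": 1, "ty": -0.6, "tz": 0, "spin": 0, "fingers": -0.1}, {"tx": 0.7, "ty": -0.4, "tz": 0, "spin": 0.8, "fingers": -0.1}, {"tx": 0, "ty": 0, "tz": 0.5, "spin": 1, "fingers": -0.1}, {"tx": 0, "ty": 0, "tz": 0.5, "spin": 1, "fingers": -0.1}, {"tx": 0, "ty": 0, "tz": 0.5, "spin": 1, "fingers": -0.1}]'

```text
time: 12.45
ee_pos: [0.6994, -0.1032, 0.1647]
orientation: [180.0, -0.0, -8.3]
contact_force: [0.1, -1.0, -0.4]
finger_gap: 0.0504
grasp_force: 0.0
```

```bash
python3 - <<'E'
from h import *
goto(.702,-.102,.085,-8)
look(('wrist',),('blue',))
c=camera_info('scene'); i,d=capture('scene'); a=i[190:300,150:270]; i2,d2=capture('top'); b=i2[205:315,360:480]
save('c3',np.hstack([a,b]),3.3)
for n,ii,dd in(('scene',i,d),('top',i2,d2)):
    P=cloud(camera_info(n),dd); hsv=cv2.cvtColor(ii,cv2.COLOR_RGB2HSV)
    m=(hsv[...,0]>20)&(hsv[...,0]<36)&(hsv[...,1]>110)&(P[...,2]>.014)&(P[...,0]>.3)&(P[...,0]<.55)&(P[...,1]<-.25)&(P[...,1]>-.47)
    q=P[m]; r=np.radians(15); e=(q[:,:2]-[.419,-.332]); loc=np.c_[-(e@[np.cos(r),np.sin(r)]), e@[np.sin(r),-np.cos(r)], q[:,2]]
    print(n,m.sum(),np.percentile(loc,[2,25,50,75,98],axis=0).round(3).tolist())
E
```

```text
t 12.4 tx 0.1 ty -0.06 tz 3.19 spin -0.06
wrist blue [316.8, 255.6] [693.5, -97.4] 36 25 -8.4 17.0 1814
wrist blue [173.3, 274.6] [695.4, 2.2] 42 30 -15.8 16.9 1968
scene 309 [[-0.05, 0.028, 0.016], [-0.016, 0.035, 0.029], [0.007, 0.042, 0.034], [0.028, 0.053, 0.037], [0.052, 0.08, 0.041]]
top 357 [[-0.074, 0.008, 0.015], [-0.016, 0.037, 0.026], [0.01, 0.047, 0.033], [0.036, 0.081, 0.037], [0.087, 0.083, 0.084]]
```

View pics/c3.png

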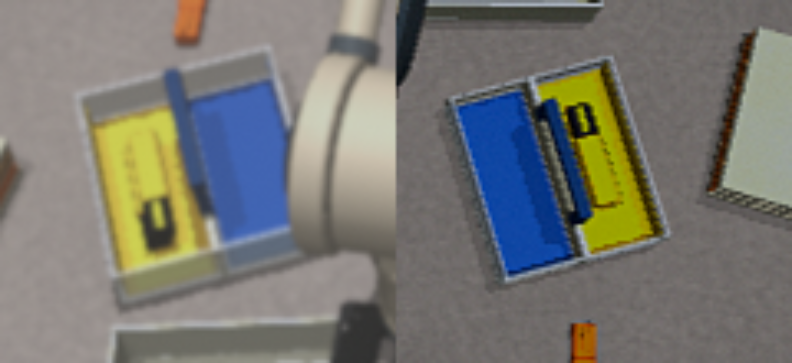

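Emit:
send_rows --increments '[{"tx": 0.1, "ty": -0.1, "tz": 1, "spin": 0, "fingers": -0.1}, {"tx": 0, "ty": 0, "tz": 1, "spin": 0, "fingers": -0.1}, {"tx": 0, "ty": 0, "tz": 0.9, "spin": 0, "fingers": -0.1}, {"tx": 0, "ty": 0, "tz": 0.2, "spin": 0, "fingers": -0.1}, {"tx": 0, "ty": 0, "tz": 0, "spin": 0, "fingers": 1}]'

```text
time: 13.02
ee_pos: [0.7018, -0.1007, 0.0867]
orientation: [-180.0, 0.1, -7.9]
contact_force: [-1.0, -0.4, 0.4]
finger_gap: 0.0462
grasp_force: 0.0
```

Emit:
send_rows --increments '[{"tx": 0, "ty": 0, "tz": 0, "spin": 0, "fingers": 1}, {"tx": 0, "ty": 0, "tz": 0, "spin": 0, "fingers": 1}, {"tx": 0, "ty": 0, "tz": 0, "spin": 0, "fingers": 1}, {"tx": 0, "ty": 0, "tz": -0.4, "spin": 0, "fingers": 1}, {"tx": 0, "ty": 0, "tz": -1, "spin": 0, "fingers": 1}]'

```text
time: 13.43
ee_pos: [0.7011, -0.0999, 0.1209]
orientation: [-180.0, 0.2, -8.0]
contact_force: [-0.3, 0.0, -0.0]
finger_gap: 0.0233
grasp_force: 30.0
```

Emit:
send_rows --increments '[{"tx": 0, "ty": 0, "tz": -1, "spin": 0, "fingers": 1}, {"tx": -0.4, "ty": 0.4, "tz": -1, "spin": 0, "fingers": 1}, {"tx": -0.7, "ty": 0.7, "tz": -1, "spin": 0, "fingers": 1}, {"tx": -1, "ty": 0.9, "tz": -0.2, "spin": 0, "fingers": 1}, {"tx": -1, "ty": 0.9, "tz": 0, "spin": 0, "fingers": 1}]'

```text
time: 13.85
ee_pos: [0.616, -0.1619, 0.206]
orientation: [179.9, -0.3, -7.9]
contact_force: [0.2, -0.9, -1.4]
finger_gap: 0.0235
grasp_force: 30.0
```

Emit:
send_rows --increments '[{"tx": -1, "ty": 0.9, "tz": 0, "spin": 0, "fingers": 1}, {"tx": -1, "ty": 0.9, "tz": 0, "spin": 0, "fingers": 1}, {"tx": -1, "ty": 0.9, "tz": 0, "spin": 0, "fingers": 1}, {"tx": -1, "ty": 0.9, "tz": 0, "spin": 0, "fingers": 1}, {"tx": -1, "ty": 0.9, "tz": 0, "spin": 0, "fingers": 1}]'

```text
time: 14.27
ee_pos: [0.4751, -0.2561, 0.2036]
orientation: [180.0, -0.1, -7.9]
contact_force: [0.1, -0.8, -0.3]
finger_gap: 0.0238
grasp_force: 30.0
```

Emit:
send_rows --increments '[{"tx": -0.8, "ty": 1, "tz": 0, "spin": -0.8, "fingers": 1}, {"tx": 0, "ty": 0, "tz": 0, "spin": -1, "fingers": 1}, {"tx": 0, "ty": 0, "tz": 0, "spin": -1, "fingers": 1}, {"tx": 0, "ty": 0, "tz": 0, "spin": -1, "fingers": 1}, {"tx": 0, "ty": 0, "tz": 0, "spin": 0, "fingers": 1}]'

```text
time: 14.68
ee_pos: [0.453, -0.2777, 0.2035]
orientation: [179.9, -0.1, 15.1]
contact_force: [-1.0, -1.4, -0.6]
finger_gap: 0.0235
grasp_force: 30.0
```

```bash
python3 - <<'E'
from h import *
goto(.452,-.280,.109,14.8)
E
```

```text
t 14.7 tx -0.06 ty 0.08 tz 3.78 spin 0.06
```

Emit:
send_rows --increments '[{"tx": -0.1, "ty": 0.1, "tz": 1, "spin": 0, "fingers": 1}, {"tx": 0, "ty": 0, "tz": 1, "spin": 0, "fingers": 1}, {"tx": 0, "ty": 0, "tz": 1, "spin": 0, "fingers": 1}, {"tx": 0, "ty": 0, "tz": 0.6, "spin": 0, "fingers": 1}, {"tx": 0, "ty": 0, "tz": 0.1, "spin": 0, "fingers": 1}]'

```text
time: 15.1
ee_pos: [0.4506, -0.2798, 0.1081]
orientation: [-179.9, 0.1, 14.6]
contact_force: [-0.9, 0.9, -1.1]
finger_gap: 0.0238
grasp_force: 30.0
```

Emit:
send_rows --increments '[{"tx": 0, "ty": 0, "tz": 0, "spin": 0, "fingers": 0.33}, {"tx": 0, "ty": 0, "tz": 0, "spin": 0, "fingers": 0.33}, {"tx": 0, "ty": 0, "tz": 0, "spin": 0, "fingers": 0.33}, {"tx": 0, "ty": 0, "tz": -0.5, "spin": 0, "fingers": 0.33}, {"tx": 0, "ty": 0, "tz": -1, "spin": 0, "fingers": 0.33}]'

```text
time: 15.52
ee_pos: [0.4506, -0.2799, 0.1469]
orientation: [-179.9, 0.1, 14.8]
contact_force: [-0.3, -0.3, -0.7]
finger_gap: 0.0305
grasp_force: 0.0
```

Emit:
send_rows --increments '[{"tx": 0, "ty": 0, "tz": -1, "spin": 0, "fingers": 0.33}, {"tx": 0, "ty": 0, "tz": -1, "spin": 0, "fingers": 0.33}, {"tx": 0.6, "ty": -0.4, "tz": -0.3, "spin": 0, "fingers": -0.1}, {"tx": 1, "ty": -0.6, "tz": 0, "spin": 0, "fingers": -0.1}, {"tx": 1, "ty": -0.6, "tz": 0, "spin": 0, "fingers": -0.1}]'

```text
time: 15.93
ee_pos: [0.5047, -0.2251, 0.2071]
orientation: [179.9, -0.1, 14.7]
contact_force: [-0.2, -0.6, 0.4]
finger_gap: 0.0473
grasp_force: 0.0
```

Emit:
send_rows --increments '[{"tx": 1, "ty": -0.6, "tz": 0, "spin": 0, "fingers": -0.1}, {"tx": 1, "ty": -0.6, "tz": 0, "spin": 0, "fingers": -0.1}, {"tx": 1, "ty": -0.7, "tz": 0, "spin": 0, "fingers": -0.1}, {"tx": 1, "ty": -0.7, "tz": 0, "spin": 0, "fingers": -0.1}, {"tx": 1, "ty": -0.7, "tz": 0, "spin": 0, "fingers": -0.1}]'

```text
time: 16.35
ee_pos: [0.6046, -0.1121, 0.2062]
orientation: [179.9, -0.1, 14.8]
contact_force: [0.2, -0.2, -0.7]
finger_gap: 0.0505
grasp_force: 0.0
```

Emit:
send_rows --increments '[{"tx": 1, "ty": -0.7, "tz": 0, "spin": 0, "fingers": -0.1}, {"tx": 1, "ty": -0.7, "tz": 0, "spin": 0, "fingers": -0.1}, {"tx": 1, "ty": -0.7, "tz": 0, "spin": 0, "fingers": -0.1}, {"tx": 1, "ty": -0.7, "tz": 0, "spin": 0, "fingers": -0.1}, {"tx": 1, "ty": -0.6, "tz": 0, "spin": 0.2, "fingers": -0.1}]'

```text
time: 16.77
ee_pos: [0.7035, 0.0025, 0.2064]
orientation: [180.0, -0.1, 13.6]
contact_force: [0.9, -0.8, 0.2]
finger_gap: 0.0503
grasp_force: 0.0
```

Emit:
send_rows --increments '[{"tx": 0, "ty": 0, "tz": 0.3, "spin": 1, "fingers": -0.1}, {"tx": 0, "ty": 0, "tz": 0.3, "spin": 1, "fingers": -0.1}, {"tx": 0, "ty": 0, "tz": 0.3, "spin": 1, "fingers": -0.1}, {"tx": 0, "ty": 0, "tz": 0.3, "spin": 1, "fingers": -0.1}, {"tx": 0, "ty": 0, "tz": 0.3, "spin": 1, "fingers": -0.1}]'

```text
time: 17.18
ee_pos: [0.7028, 0.001, 0.1684]
orientation: [-180.0, -0.1, -16.7]
contact_force: [0.6, -0.1, -0.5]
finger_gap: 0.05
grasp_force: 0.0
```

```bash
python3 - <<'E'
from h import *
goto(.7025,-.001,.085,-16)
look(('wrist','scene'))
E
```

```text
t 17.2 tx 0.01 ty 0.08 tz 3.34 spin -0.11
wrist blue [321.9, 257.9] [693.9, 5.1] 36 25 -15.9 17.0 1758
wrist red [377.3, 386.6] [594.9, -11.0] 30 25 -16.7 34.7 792
scene yellow [193.6, 245.6] [431.3, -373.3] 148 72 14.8 32.0 1026
scene blue [205.5, 228.6] [417.6, -332.5] 110 7 15.3 94.8 88
scene blue [224.5, 237.5] [394.5, -296.7] 151 74 15.5 8.4 1061
scene blue [336.6, 330.3] [695.6, 0.5] 26 26 76.9 18.3 95
```

Emit:
send_rows --increments '[{"tx": 0, "ty": 0, "tz": 1, "spin": 0, "fingers": -0.1}, {"tx": 0, "ty": 0, "tz": 1, "spin": 0, "fingers": -0.1}, {"tx": 0, "ty": 0, "tz": 1, "spin": 0, "fingers": -0.1}, {"tx": 0, "ty": 0, "tz": 0.3, "spin": 0, "fingers": -0.1}, {"tx": 0, "ty": 0, "tz": 0, "spin": 0, "fingers": 1}]'

```text
time: 17.7
ee_pos: [0.7018, 0.0009, 0.0838]
orientation: [180.0, 0.1, -16.2]
contact_force: [-0.7, 0.1, 0.3]
finger_gap: 0.0462
grasp_force: 0.0
```

Emit:
send_rows --increments '[{"tx": 0, "ty": 0, "tz": 0, "spin": 0, "fingers": 1}, {"tx": 0, "ty": 0, "tz": 0, "spin": 0, "fingers": 1}, {"tx": 0, "ty": 0, "tz": 0, "spin": 0, "fingers": 1}, {"tx": 0, "ty": 0, "tz": -0.4, "spin": 0, "fingers": 1}, {"tx": 0, "ty": 0, "tz": -1, "spin": 0, "fingers": 1}]'

```text
time: 18.12
ee_pos: [0.7012, 0.0009, 0.1186]
orientation: [180.0, 0.2, -16.4]
contact_force: [-0.4, -0.0, 0.1]
finger_gap: 0.0233
grasp_force: 30.0
```

Emit:
send_rows --increments '[{"tx": 0, "ty": 0, "tz": -1, "spin": 0, "fingers": 1}, {"tx": -0.3, "ty": 0.5, "tz": -1, "spin": 0, "fingers": 1}, {"tx": -0.5, "ty": 0.8, "tz": -1, "spin": 0, "fingers": 1}, {"tx": -0.6, "ty": 1, "tz": -0.2, "spin": 0, "fingers": 1}, {"tx": -0.6, "ty": 1, "tz": 0, "spin": 0, "fingers": 1}]'

```text
time: 18.53
ee_pos: [0.6318, -0.0648, 0.2036]
orientation: [-180.0, -0.3, -16.3]
contact_force: [-0.5, -1.5, -0.3]
finger_gap: 0.0234
grasp_force: 30.0
```

Emit:
send_rows --increments '[{"tx": -0.6, "ty": 1, "tz": 0, "spin": 0, "fingers": 1}, {"tx": -0.6, "ty": 1, "tz": 0, "spin": 0, "fingers": 1}, {"tx": -0.6, "ty": 1, "tz": 0, "spin": 0, "fingers": 1}, {"tx": -0.6, "ty": 1, "tz": 0, "spin": 0, "fingers": 1}, {"tx": -0.6, "ty": 1, "tz": 0, "spin": 0, "fingers": 1}]'

```text
time: 18.95
ee_pos: [0.5233, -0.1639, 0.2012]
orientation: [180.0, -0.1, -16.3]
contact_force: [-0.5, -0.6, -0.5]
finger_gap: 0.0238
grasp_force: 30.0
```

Emit:
send_rows --increments '[{"tx": -0.6, "ty": 1, "tz": 0, "spin": 0, "fingers": 1}, {"tx": -0.6, "ty": 1, "tz": 0, "spin": 0, "fingers": 1}, {"tx": -0.6, "ty": 1, "tz": 0, "spin": 0, "fingers": 1}, {"tx": -0.7, "ty": 1, "tz": 0, "spin": 0, "fingers": 1}, {"tx": -0.7, "ty": 1, "tz": 0, "spin": 0, "fingers": 1}]'

```text
time: 19.37
ee_pos: [0.4113, -0.2614, 0.2011]
orientation: [180.0, -0.1, -16.3]
contact_force: [0.1, -0.7, -0.7]
finger_gap: 0.0235
grasp_force: 30.0
```

Emit:
send_rows --increments '[{"tx": -0.7, "ty": 1, "tz": 0, "spin": 0, "fingers": 1}, {"tx": -0.6, "ty": 1, "tz": 0, "spin": 0, "fingers": 1}, {"tx": -0.6, "ty": 0.2, "tz": 0, "spin": -0.2, "fingers": 1}, {"tx": 0, "ty": 0, "tz": 0, "spin": -1, "fingers": 1}, {"tx": 0, "ty": 0, "tz": 0, "spin": -1, "fingers": 1}]'

```text
time: 19.78
ee_pos: [0.3503, -0.3004, 0.201]
orientation: [179.9, -0.1, -3.0]
contact_force: [0.8, 0.9, 0.1]
finger_gap: 0.0235
grasp_force: 30.0
```

Emit:
send_rows --increments '[{"tx": 0, "ty": 0, "tz": 0, "spin": -1, "fingers": 1}, {"tx": 0, "ty": 0, "tz": 0, "spin": -1, "fingers": 1}, {"tx": 0, "ty": 0, "tz": 0, "spin": -1, "fingers": 1}, {"tx": 0, "ty": 0, "tz": 0, "spin": 0, "fingers": 1}]'

```text
time: 20.12
ee_pos: [0.3513, -0.3001, 0.2009]
orientation: [179.9, -0.0, 15.2]
contact_force: [0.2, 0.1, -0.1]
finger_gap: 0.0238
grasp_force: 30.0
```

```bash
python3 - <<'E'
from h import *
goto(.365,-.303,.109,14.8)
E
```

```text
t 20.1 tx 0.5 ty 0.26 tz 3.68 spin 0.06
```

Emit:
send_rows --increments '[{"tx": 0.5, "ty": 0.3, "tz": 0.8, "spin": 0, "fingers": 1}, {"tx": 0, "ty": 0, "tz": 1, "spin": 0, "fingers": 1}, {"tx": 0, "ty": 0, "tz": 1, "spin": 0, "fingers": 1}, {"tx": 0, "ty": 0, "tz": 0.7, "spin": 0, "fingers": 1}, {"tx": 0, "ty": 0, "tz": 0.1, "spin": 0, "fingers": 1}]'

```text
time: 20.53
ee_pos: [0.3646, -0.3033, 0.1081]
orientation: [-179.9, 0.1, 14.6]
contact_force: [-1.1, 0.8, -1.0]
finger_gap: 0.0233
grasp_force: 30.0
```

Emit:
send_rows --increments '[{"tx": 0, "ty": 0, "tz": 0, "spin": 0, "fingers": 0.33}, {"tx": 0, "ty": 0, "tz": 0, "spin": 0, "fingers": 0.33}, {"tx": 0, "ty": 0, "tz": 0, "spin": 0, "fingers": 0.33}, {"tx": 0, "ty": 0, "tz": -0.5, "spin": 0, "fingers": 0.33}, {"tx": 0, "ty": 0, "tz": -1, "spin": 0, "fingers": 0.33}]'

```text
time: 20.95
ee_pos: [0.3647, -0.3035, 0.1472]
orientation: [-179.9, 0.1, 14.8]
contact_force: [-0.3, 1.2, 0.5]
finger_gap: 0.0309
grasp_force: 0.0
```

Emit:
send_rows --increments '[{"tx": 0, "ty": 0, "tz": -1, "spin": 0, "fingers": 0.33}, {"tx": 0, "ty": 0, "tz": -1, "spin": 0, "fingers": 0.33}, {"tx": 0.3, "ty": -0.6, "tz": -0.3, "spin": 0, "fingers": -0.1}, {"tx": 0.5, "ty": -1, "tz": 0, "spin": 0, "fingers": -0.1}, {"tx": 0.5, "ty": -1, "tz": 0, "spin": 0, "fingers": -0.1}]'

```text
time: 21.37
ee_pos: [0.3803, -0.2327, 0.2067]
orientation: [179.8, -0.1, 14.7]
contact_force: [0.1, 0.1, 0.3]
finger_gap: 0.0477
grasp_force: 0.0
```

Emit:
send_rows --increments '[{"tx": 0.5, "ty": -1, "tz": 0, "spin": 0, "fingers": -0.1}, {"tx": 0.5, "ty": -1, "tz": 0, "spin": 0, "fingers": -0.1}, {"tx": 0.5, "ty": -1, "tz": 0, "spin": 0, "fingers": -0.1}, {"tx": 0.5, "ty": -1, "tz": 0, "spin": 0, "fingers": -0.1}, {"tx": 0.5, "ty": -1, "tz": 0, "spin": 0, "fingers": -0.1}]'

```text
time: 21.78
ee_pos: [0.4086, -0.0947, 0.206]
orientation: [179.9, -0.1, 14.8]
contact_force: [0.6, -0.1, -0.1]
finger_gap: 0.0503
grasp_force: 0.0
```

Emit:
send_rows --increments '[{"tx": 0.6, "ty": -1, "tz": 0, "spin": 0, "fingers": -0.1}, {"tx": 0.6, "ty": -1, "tz": 0, "spin": 0, "fingers": -0.1}, {"tx": 0.6, "ty": -1, "tz": 0, "spin": 0, "fingers": -0.1}, {"tx": 0.6, "ty": -1, "tz": 0, "spin": 0, "fingers": -0.1}, {"tx": 0.6, "ty": -1, "tz": 0, "spin": 0, "fingers": -0.1}]'

```text
time: 22.2
ee_pos: [0.4493, 0.0457, 0.2061]
orientation: [180.0, -0.1, 14.8]
contact_force: [0.8, -1.1, -0.3]
finger_gap: 0.05
grasp_force: 0.0
```

Emit:
send_rows --increments '[{"tx": 0.6, "ty": -1, "tz": 0, "spin": 0, "fingers": -0.1}, {"tx": 0.2, "ty": -0.4, "tz": 0.6, "spin": -0.7, "fingers": -0.1}, {"tx": 0, "ty": 0, "tz": 0.6, "spin": 0, "fingers": -0.1}, {"tx": 0, "ty": 0, "tz": 0, "spin": 0, "fingers": -0.1}]'

```text
time: 22.53
ee_pos: [0.4586, 0.0839, 0.1741]
orientation: [-180.0, 0.1, 19.1]
contact_force: [-1.4, -0.4, 0.2]
finger_gap: 0.0501
grasp_force: 0.0
```

```bash
python3 - <<'E'
from h import *
goto(.456,.084,.085,19)
look(('wrist','scene'))
E
```

```text
t 22.5 tx -0.1 ty -0.04 tz 3.56 spin 0.02
wrist blue [317.1, 256.5] [447.2, 84.8] 37 25 18.1 17.0 1679
wrist red [530.1, 119.5] [573.1, -3.2] 98 28 -18.6 34.7 7803
scene yellow [193.6, 245.7] [431.2, -373.9] 148 72 15.1 31.7 1022
scene blue [205.4, 228.4] [417.3, -332.7] 110 7 14.8 94.3 81
scene blue [224.7, 237.9] [396.0, -296.2] 151 74 15.5 10.6 960
scene red [328.9, 285.9] [576.6, -11.4] 97 28 -16.8 35.4 333
```

Emit:
send_rows --increments '[{"tx": 0, "ty": -0.1, "tz": 1, "spin": 0, "fingers": -0.1}, {"tx": 0, "ty": 0, "tz": 1, "spin": 0, "fingers": -0.1}, {"tx": 0, "ty": 0, "tz": 1, "spin": 0, "fingers": -0.1}, {"tx": 0, "ty": 0, "tz": 0.5, "spin": 0, "fingers": -0.1}, {"tx": 0, "ty": 0, "tz": 0, "spin": 0, "fingers": 1}]'

```text
time: 23.05
ee_pos: [0.458, 0.0849, 0.0864]
orientation: [-180.0, 0.1, 18.9]
contact_force: [-0.4, -0.1, 0.9]
finger_gap: 0.0461
grasp_force: 0.0
```

Emit:
send_rows --increments '[{"tx": 0, "ty": 0, "tz": 0, "spin": 0, "fingers": 1}, {"tx": 0, "ty": 0, "tz": 0, "spin": 0, "fingers": 1}, {"tx": 0, "ty": 0, "tz": 0, "spin": 0, "fingers": 1}, {"tx": 0, "ty": 0, "tz": -0.4, "spin": 0, "fingers": 1}, {"tx": 0, "ty": 0, "tz": -1, "spin": 0, "fingers": 1}]'

```text
time: 23.47
ee_pos: [0.4577, 0.0853, 0.1219]
orientation: [-180.0, 0.1, 19.0]
contact_force: [-0.9, -0.0, -0.1]
finger_gap: 0.0236
grasp_force: 30.0
```

Emit:
send_rows --increments '[{"tx": 0, "ty": 0, "tz": -1, "spin": 0, "fingers": 1}, {"tx": -0.2, "ty": 0.4, "tz": -1, "spin": 0, "fingers": 1}, {"tx": -0.4, "ty": 0.8, "tz": -1, "spin": 0, "fingers": 1}, {"tx": -0.5, "ty": 1, "tz": -0.2, "spin": 0, "fingers": 1}, {"tx": -0.5, "ty": 1, "tz": 0, "spin": 0, "fingers": 1}]'

```text
time: 23.88
ee_pos: [0.4474, -0.004, 0.2052]
orientation: [179.9, -0.3, 19.1]
contact_force: [0.8, 0.9, -0.0]
finger_gap: 0.0232
grasp_force: 30.0
```

Emit:
send_rows --increments '[{"tx": -0.5, "ty": 1, "tz": 0, "spin": 0, "fingers": 1}, {"tx": -0.5, "ty": 1, "tz": 0, "spin": 0, "fingers": 1}, {"tx": -0.5, "ty": 1, "tz": 0, "spin": 0, "fingers": 1}, {"tx": -0.5, "ty": 1, "tz": 0, "spin": 0, "fingers": 1}, {"tx": -0.5, "ty": 1, "tz": 0, "spin": 0, "fingers": 1}]'

```text
time: 24.3
ee_pos: [0.428, -0.1432, 0.2034]
orientation: [179.9, -0.1, 19.0]
contact_force: [1.1, 0.7, -0.4]
finger_gap: 0.0229
grasp_force: 30.0
```

Emit:
send_rows --increments '[{"tx": -0.5, "ty": 1, "tz": 0, "spin": 0, "fingers": 1}, {"tx": -0.5, "ty": 1, "tz": 0, "spin": 0, "fingers": 1}, {"tx": -0.5, "ty": 1, "tz": 0, "spin": 0, "fingers": 1}, {"tx": -0.5, "ty": 1, "tz": 0, "spin": 0, "fingers": 1}, {"tx": -0.6, "ty": 1, "tz": 0, "spin": 0, "fingers": 1}]'

```text
time: 24.72
ee_pos: [0.4075, -0.2826, 0.2035]
orientation: [179.9, -0.1, 19.0]
contact_force: [0.6, -0.1, 0.3]
finger_gap: 0.0233
grasp_force: 30.0
```

Emit:
send_rows --increments '[{"tx": -0.1, "ty": 0.4, "tz": 0, "spin": 0.7, "fingers": 1}, {"tx": 0, "ty": 0, "tz": 0, "spin": 0, "fingers": 1}, {"tx": 0, "ty": 0, "tz": 0, "spin": 0, "fingers": 1}]'

```text
time: 24.97
ee_pos: [0.4084, -0.2916, 0.203]
orientation: [180.0, -0.0, 14.8]
contact_force: [0.1, 0.5, 0.1]
finger_gap: 0.0233
grasp_force: 30.0
```

```bash
python3 - <<'E'
from h import *
goto(.408,-.291,.113,14.8)
E
```

```text
t 25.0 tx -0.01 ty -0.03 tz 3.6 spin 0.0
```

Emit:
send_rows --increments '[{"tx": 0, "ty": 0, "tz": 1, "spin": 0, "fingers": 1}, {"tx": 0, "ty": 0, "tz": 1, "spin": 0, "fingers": 1}, {"tx": 0, "ty": 0, "tz": 1, "spin": 0, "fingers": 1}, {"tx": 0, "ty": 0, "tz": 0.5, "spin": 0, "fingers": 1}, {"tx": 0, "ty": 0, "tz": 0.1, "spin": 0, "fingers": 1}]'

```text
time: 25.38
ee_pos: [0.4079, -0.2895, 0.1108]
orientation: [-179.8, 0.1, 15.0]
contact_force: [-0.7, 1.0, -0.7]
finger_gap: 0.0236
grasp_force: 30.0
```

Emit:
send_rows --increments '[{"tx": 0, "ty": 0, "tz": 0, "spin": 0, "fingers": 0.33}, {"tx": 0, "ty": 0, "tz": 0, "spin": 0, "fingers": 0.33}, {"tx": 0, "ty": 0, "tz": 0, "spin": 0, "fingers": 0.33}, {"tx": 0, "ty": 0, "tz": -0.5, "spin": 0, "fingers": 0.33}, {"tx": 0, "ty": 0, "tz": -1, "spin": 0, "fingers": 0.33}]'

```text
time: 25.8
ee_pos: [0.408, -0.2907, 0.1494]
orientation: [-179.9, 0.1, 14.8]
contact_force: [-0.3, 1.4, -0.1]
finger_gap: 0.0307
grasp_force: 0.0
```

Emit:
send_rows --increments '[{"tx": 0, "ty": 0, "tz": -1, "spin": 0, "fingers": 0.33}, {"tx": 0, "ty": 0, "tz": -1, "spin": 0, "fingers": 0.33}, {"tx": 0.5, "ty": -0.5, "tz": -0.2, "spin": 0, "fingers": -0.2}, {"tx": 1, "ty": -1, "tz": 0, "spin": 0, "fingers": -0.2}, {"tx": 1, "ty": -1, "tz": 0, "spin": 0, "fingers": -0.2}]'

```text
time: 26.22
ee_pos: [0.4536, -0.2148, 0.2067]
orientation: [179.9, -0.1, 14.7]
contact_force: [1.1, -0.3, 0.1]
finger_gap: 0.0475
grasp_force: 0.0
```

Emit:
send_rows --increments '[{"tx": 1, "ty": -1, "tz": 0, "spin": 0, "fingers": -0.2}, {"tx": 1, "ty": -1, "tz": 0, "spin": 0, "fingers": -0.2}, {"tx": 1, "ty": -1, "tz": 0, "spin": 0, "fingers": -0.2}, {"tx": 1, "ty": -1, "tz": 0, "spin": 0, "fingers": -0.2}, {"tx": 1, "ty": -1, "tz": 0, "spin": 0, "fingers": -0.2}]'

```text
time: 26.63
ee_pos: [0.5426, -0.0603, 0.206]
orientation: [180.0, -0.1, 14.9]
contact_force: [0.1, -1.1, -0.4]
finger_gap: 0.0546
grasp_force: 0.0
```

Emit:
send_rows --increments '[{"tx": 1, "ty": -1, "tz": 0, "spin": 0.3, "fingers": -0.2}, {"tx": 0.9, "ty": -0.6, "tz": 0, "spin": 1, "fingers": -0.2}, {"tx": 0, "ty": 0, "tz": 0, "spin": 1, "fingers": -0.2}, {"tx": 0, "ty": 0, "tz": 0, "spin": 1, "fingers": -0.2}, {"tx": 0, "ty": 0, "tz": 0, "spin": 1, "fingers": -0.2}]'

```text
time: 27.05
ee_pos: [0.5784, -0.0111, 0.2059]
orientation: [-180.0, -0.1, -11.2]
contact_force: [0.5, -0.8, 0.2]
finger_gap: 0.0548
grasp_force: 0.0
```

Emit:
send_rows --increments '[{"tx": 0, "ty": 0, "tz": 0, "spin": 1, "fingers": -0.2}, {"tx": 0, "ty": 0, "tz": 0, "spin": 0, "fingers": -0.2}]'

```text
time: 27.22
ee_pos: [0.5782, -0.0117, 0.2058]
orientation: [-180.0, -0.1, -17.3]
contact_force: [0.6, -0.3, -0.5]
finger_gap: 0.0546
grasp_force: 0.0
```

```bash
python3 - <<'E'
from h import *
goto(.575,-.010,.093,-17)
look(('wrist','scene'))
i,d=capture('scene'); save('c4',i[180:380,150:420],2.9)
E
```

```text
t 27.2 tx -0.14 ty -0.03 tz 4.51 spin -0.04
wrist red [319.3, 236.0] [575.8, -7.8] 95 26 -16.7 34.7 4219
scene yellow [193.6, 245.7] [431.4, -373.9] 148 72 15.1 32.0 1024
scene blue [205.3, 228.3] [417.2, -332.7] 109 7 15.4 94.8 77
scene blue [224.4, 237.0] [402.3, -294.4] 149 73 15.5 19.9 955
scene red [328.9, 286.3] [577.6, -11.3] 96 26 -16.2 35.7 311
```

View pics/c4.png

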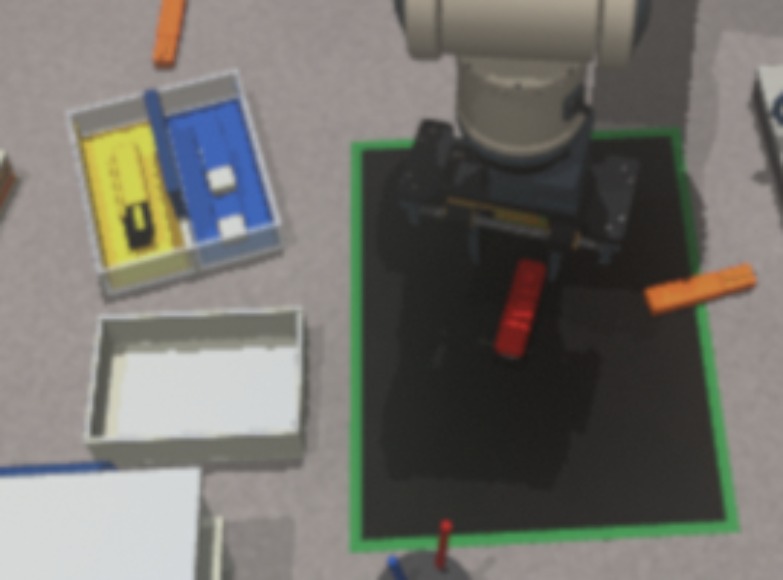

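Emit:
send_rows --increments '[{"tx": 0, "ty": -0.1, "tz": 1, "spin": 0, "fingers": -0.2}, {"tx": 0, "ty": 0, "tz": 1, "spin": 0, "fingers": -0.2}, {"tx": 0, "ty": 0, "tz": 1, "spin": 0, "fingers": -0.2}, {"tx": 0, "ty": 0, "tz": 1, "spin": 0, "fingers": -0.2}, {"tx": 0, "ty": 0, "tz": 0.5, "spin": 0, "fingers": -0.2}]'

```text
time: 27.78
ee_pos: [0.5779, -0.0094, 0.09]
orientation: [180.0, 0.1, -16.8]
contact_force: [-0.4, 0.5, -0.4]
finger_gap: 0.0546
grasp_force: 0.0
```

Emit:
send_rows --increments '[{"tx": 0, "ty": 0, "tz": 0, "spin": 0, "fingers": 1}, {"tx": 0, "ty": 0, "tz": 0, "spin": 0, "fingers": 1}, {"tx": 0, "ty": 0, "tz": 0, "spin": 0, "fingers": 1}, {"tx": 0, "ty": 0, "tz": 0, "spin": 0, "fingers": 1}, {"tx": 0, "ty": 0, "tz": -0.3, "spin": 0, "fingers": 1}]'

```text
time: 28.2
ee_pos: [0.5788, -0.0095, 0.1001]
orientation: [180.0, 0.0, -16.9]
contact_force: [-0.8, -0.7, -1.3]
finger_gap: 0.0278
grasp_force: 30.0
```

Emit:
send_rows --increments '[{"tx": 0, "ty": 0, "tz": -1, "spin": 0, "fingers": 1}, {"tx": 0, "ty": 0, "tz": -1, "spin": 0, "fingers": 1}, {"tx": 0, "ty": 0, "tz": -1, "spin": 0, "fingers": 1}, {"tx": 0, "ty": 0, "tz": -1, "spin": 0, "fingers": 1}, {"tx": 0, "ty": 0, "tz": 0, "spin": 0, "fingers": 1}]'

```text
time: 28.62
ee_pos: [0.5808, -0.0096, 0.2055]
orientation: [-179.9, -0.4, -16.9]
contact_force: [1.3, 0.6, 0.0]
finger_gap: 0.0279
grasp_force: 30.0
```

```bash
python3 - <<'E'
from h import *
goto(.634,-.296,.101,-60)
for n in('scene0','top0'):
    f=np.load(n+'.npz'); P=cloud(f,f['d'])
    m=(P[...,0]>.6)&(P[...,1]>-.6)&(P[...,1]<-.18)&(P[...,2]>.07)&(P[...,0]<1); q=P[m]; print(np.percentile(q,[.5,5,50,99],axis=0).round(3).tolist())
E
```

```text
t 28.6 tx 5.37 ty 10.34 tz 4.18 spin 7.18
[[0.766, -0.505, 0.071], [0.791, -0.492, 0.101], [0.878, -0.374, 0.2], [0.955, -0.257, 0.204]]
[[0.763, -0.506, 0.071], [0.777, -0.494, 0.095], [0.834, -0.376, 0.199], [0.935, -0.258, 0.207]]
```

Emit:
send_rows --increments '[{"tx": 0.3, "ty": 0.5, "tz": 0, "spin": 0, "fingers": 1}, {"tx": 0.5, "ty": 0.9, "tz": 0, "spin": 0, "fingers": 1}, {"tx": 0.5, "ty": 1, "tz": 0, "spin": 0, "fingers": 1}, {"tx": 0.5, "ty": 1, "tz": 0, "spin": 0, "fingers": 1}, {"tx": 0.5, "ty": 1, "tz": 0, "spin": 0, "fingers": 1}]'

```text
time: 29.03
ee_pos: [0.6015, -0.1334, 0.1994]
orientation: [180.0, 0.0, -16.9]
contact_force: [0.7, -0.3, -0.5]
finger_gap: 0.0279
grasp_force: 30.0
```

Emit:
send_rows --increments '[{"tx": 0.5, "ty": 1, "tz": 0, "spin": 0, "fingers": 1}, {"tx": 0.5, "ty": 1, "tz": 0, "spin": 0, "fingers": 1}, {"tx": 0.5, "ty": 1, "tz": 0, "spin": 0, "fingers": 1}, {"tx": 0.5, "ty": 1, "tz": 0, "spin": 0, "fingers": 1}, {"tx": 0.5, "ty": 1, "tz": 0, "spin": 0, "fingers": 1}]'

```text
time: 29.45
ee_pos: [0.6245, -0.2715, 0.1992]
orientation: [-180.0, 0.1, -17.0]
contact_force: [0.9, 0.1, -0.8]
finger_gap: 0.0278
grasp_force: 30.0
```

Emit:
send_rows --increments '[{"tx": 0.5, "ty": 0.9, "tz": 0, "spin": 0.7, "fingers": 1}, {"tx": 0, "ty": 0, "tz": 0, "spin": 1, "fingers": 1}, {"tx": 0, "ty": 0, "tz": 0, "spin": 1, "fingers": 1}, {"tx": 0, "ty": 0, "tz": 0, "spin": 1, "fingers": 1}, {"tx": 0, "ty": 0, "tz": 0, "spin": 1, "fingers": 1}]'

```text
time: 29.87
ee_pos: [0.6298, -0.2954, 0.199]
orientation: [180.0, 0.1, -45.5]
contact_force: [-0.1, 1.0, -1.0]
finger_gap: 0.0278
grasp_force: 30.0
```

Emit:
send_rows --increments '[{"tx": 0, "ty": 0, "tz": 0, "spin": 0, "fingers": 1}]'

```text
time: 29.95
ee_pos: [0.6298, -0.2952, 0.1991]
orientation: [180.0, 0.1, -45.5]
contact_force: [1.1, -0.2, -0.8]
finger_gap: 0.028
grasp_force: 30.0
```

```bash
python3 - <<'E'
from h import *
goto(.632,-.296,.101,-45)
E
```

```text
t 29.9 tx 0.08 ty -0.04 tz 3.93 spin -0.08
```

Emit:
send_rows --increments '[{"tx": 0.1, "ty": 0, "tz": 1, "spin": 0, "fingers": 1}, {"tx": 0, "ty": 0, "tz": 1, "spin": 0, "fingers": 1}, {"tx": 0, "ty": 0, "tz": 1, "spin": 0, "fingers": 1}, {"tx": 0, "ty": 0, "tz": 0.7, "spin": 0, "fingers": 1}, {"tx": 0, "ty": 0, "tz": 0.2, "spin": 0, "fingers": 1}]'

```text
time: 30.37
ee_pos: [0.6304, -0.2959, 0.0991]
orientation: [179.9, 0.3, -45.0]
contact_force: [-16.4, 6.8, 42.9]
finger_gap: 0.0278
grasp_force: 30.0
```

Emit:
send_rows --increments '[{"tx": 0, "ty": 0, "tz": 0, "spin": 0, "fingers": 0.05}, {"tx": 0, "ty": 0, "tz": 0, "spin": 0, "fingers": 0.05}, {"tx": 0, "ty": 0, "tz": 0, "spin": 0, "fingers": 0.05}, {"tx": 0, "ty": 0, "tz": -0.5, "spin": 0, "fingers": 0.05}, {"tx": 0, "ty": 0, "tz": -1, "spin": 0, "fingers": 0.05}]'

```text
time: 30.78
ee_pos: [0.6311, -0.2957, 0.1388]
orientation: [179.9, 0.2, -45.1]
contact_force: [-1.1, -0.3, -0.1]
finger_gap: 0.0434
grasp_force: 0.0
```

Emit:
send_rows --increments '[{"tx": 0, "ty": 0, "tz": -1, "spin": 0, "fingers": 0.05}, {"tx": 0, "ty": 0, "tz": -1, "spin": 0, "fingers": 0.05}, {"tx": 0, "ty": 0, "tz": -1, "spin": 0, "fingers": 0.05}, {"tx": 0, "ty": -1, "tz": -0.5, "spin": -1, "fingers": -1}, {"tx": 0, "ty": -1, "tz": -0.5, "spin": -1, "fingers": -1}]'

```text
time: 31.2
ee_pos: [0.6661, -0.2601, 0.2435]
orientation: [-180.0, -0.2, -33.0]
contact_force: [0.1, -0.8, -0.2]
finger_gap: 0.0536
grasp_force: 0.0
```

Emit:
send_rows --increments '[{"tx": 0, "ty": -1, "tz": 0, "spin": -1, "fingers": -1}, {"tx": 0, "ty": -1, "tz": 0, "spin": -1, "fingers": -1}, {"tx": 0, "ty": -1, "tz": 0, "spin": -1, "fingers": -1}, {"tx": 0, "ty": -1, "tz": 0, "spin": -1, "fingers": -1}, {"tx": 0, "ty": -1, "tz": 0, "spin": -1, "fingers": -1}]'

```text
time: 31.62
ee_pos: [0.711, -0.1429, 0.2415]
orientation: [180.0, -0.1, -2.8]
contact_force: [0.7, 0.4, -0.5]
finger_gap: 0.0868
grasp_force: 0.0
```

Emit:
send_rows --increments '[{"tx": 0, "ty": -1, "tz": 0, "spin": -1, "fingers": -1}, {"tx": 0, "ty": -1, "tz": 0, "spin": -1, "fingers": -1}, {"tx": 0, "ty": -1, "tz": 0, "spin": -1, "fingers": -1}, {"tx": 0, "ty": -1, "tz": 0, "spin": -1, "fingers": -1}, {"tx": 0, "ty": -1, "tz": 0, "spin": -1, "fingers": -1}]'

```text
time: 32.03
ee_pos: [0.6914, -0.0205, 0.2414]
orientation: [179.9, -0.1, 27.2]
contact_force: [1.5, 0.1, 0.1]
finger_gap: 0.0916
grasp_force: 0.0
```

```bash
python3 - <<'E'
from h import *
goto(.414,.310,.16,90)
look(('scene','top'),('red','yellow','blue'))
for n in('scene','top'):
    c=camera_info(n); i,d=capture(n); P=cloud(c,d); X,Y,Z=P[...,0],P[...,1],P[...,2]
    if n=='scene': save('c5',i[180:380,140:520],2.1)
    b=(X>.3)&(X<.53)&(Y>.2)&(Y<.45)
    rim=P[b&(Z>.129)&(Z<.14)][:,:2]; (q,r)=cv2.minEnclosingCircle((rim*1000).astype(np.float32)); print(n,'rim',np.round(q,1),round(r,1),len(rim))
    hd=P[b&(Z>.065)&(Z<.13)]; dd=hd[:,:2]-np.array(q)/1000; rr=np.hypot(*dd.T); k=rr>.048
    print('handle',k.sum(),np.degrees(np.arctan2(dd[k,1].mean(),dd[k,0].mean())).round(1),rr.max())
    hsv=cv2.cvtColor(i,cv2.COLOR_RGB2HSV)
    m=((hsv[...,0]>5)&(hsv[...,0]<22)&(hsv[...,1]>90)&(Z>.001)&(Z<.014)&(X>.53)&(X<.7)&(Y>.2)&(Y<.38)).astype(np.uint8); m=cv2.morphologyEx(m,cv2.MORPH_OPEN,np.ones((5,5)))
    vu=np.argwhere(m); W=np.array([onplane(c,u,v,.005)[:2] for v,u in vu])*1000
    print('coaster',W.mean(0).round(1),(W.min(0)/2+W.max(0)/2).round(1),np.ptp(W,0).round(),'z',np.median(Z[m>0]).round(4))
    m=(Z>.04)&(Z<.05)&b
    qq=cv2.minAreaRect((P[(Z>.04)&(Z<.05)&(X>.3)&(X<.53)&(Y>.2)&(Y<.46)][:,:2]*1000).astype(np.float32)); print('scale',np.round(qq[0],1),np.round(qq[1],0),round(qq[2],1))
E
```

```text
t 32.0 tx -3.83 ty -16.83 tz 3.26 spin -10.47
scene red [219.3, 308.0] [629.1, -292.2] 92 23 -45.7 39.9 290
scene yellow [193.6, 245.6] [431.1, -374.0] 148 72 15.1 31.5 1024
scene blue [205.5, 228.7] [417.6, -332.5] 110 7 15.3 94.8 84
scene blue [224.4, 237.0] [402.0, -294.5] 149 73 15.5 19.5 961
top red [393.6, 194.4] [623.2, -293.2] 95 24 -45.0 40.2 205
top yellow [422.2, 254.5] [423.4, -372.9] 177 67 15.1 32.2 786
top blue [420.5, 151.0] [765.4, -384.1] 84 0 89.8 72.6 26
top blue [395.7, 260.4] [404.3, -294.3] 178 70 15.0 19.8 936
top blue [411.9, 252.5] [414.5, -333.8] 116 11 14.9 96.0 114
scene rim [414.4 310. ] 41.7 180
handle 85 -90.6 0.07573638148390277
coaster [644.4 300.4] [642.4 300.8] [95. 95.] z 0.0053
scale [415.6 340.5] [195. 193.] 4.1
top rim [0. 0.] 0.0 0<stdin>:10: RuntimeWarning: Mean of empty slice.
  ret = ret.dtype.type(ret / rcount)
Traceback (most recent call last):
ValueError: zero-size array to reduction operation maximum which has no identity
```

View pics/c5.png

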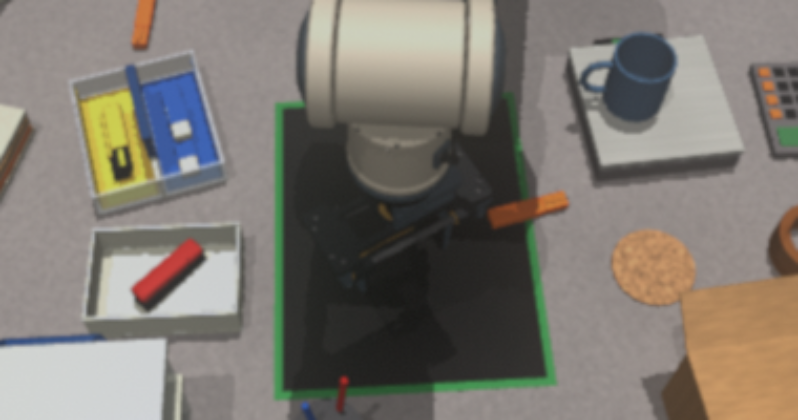

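Emit:
send_rows --increments '[{"tx": -0.2, "ty": -1, "tz": 0, "spin": 0, "fingers": -1}, {"tx": -0.2, "ty": -1, "tz": 0, "spin": 0, "fingers": -1}, {"tx": -0.2, "ty": -1, "tz": 0, "spin": 0, "fingers": -1}, {"tx": -0.2, "ty": -1, "tz": 0, "spin": 0, "fingers": -1}, {"tx": -0.2, "ty": -1, "tz": 0, "spin": 0, "fingers": -1}]'

```text
time: 32.65
ee_pos: [0.6125, 0.0782, 0.2405]
orientation: [180.0, -0.1, 26.7]
contact_force: [0.7, -0.2, 0.4]
finger_gap: 0.0913
grasp_force: 0.0
```

Emit:
send_rows --increments '[{"tx": -0.2, "ty": -1, "tz": 0, "spin": 0, "fingers": -1}, {"tx": -0.2, "ty": -1, "tz": 0, "spin": 0, "fingers": -1}, {"tx": -0.2, "ty": -1, "tz": 0, "spin": 0, "fingers": -1}, {"tx": -0.2, "ty": -1, "tz": 0, "spin": 0, "fingers": -1}, {"tx": -0.3, "ty": -1, "tz": 0, "spin": 0, "fingers": -1}]'

```text
time: 33.07
ee_pos: [0.532, 0.1777, 0.2406]
orientation: [180.0, -0.1, 26.7]
contact_force: [0.5, 0.7, -0.2]
finger_gap: 0.091
grasp_force: 0.0
```

Emit:
send_rows --increments '[{"tx": -0.3, "ty": -1, "tz": 0, "spin": 0, "fingers": -1}, {"tx": -0.3, "ty": -1, "tz": 0, "spin": 0, "fingers": -1}, {"tx": -0.3, "ty": -1, "tz": 0, "spin": 0, "fingers": -1}, {"tx": -0.3, "ty": -1, "tz": 0, "spin": 0, "fingers": -1}, {"tx": -0.3, "ty": -1, "tz": 0, "spin": -0.5, "fingers": -1}]'

```text
time: 33.48
ee_pos: [0.4419, 0.2725, 0.2406]
orientation: [180.0, -0.1, 29.6]
contact_force: [0.4, 0.4, 0.4]
finger_gap: 0.0912
grasp_force: 0.0
```

Emit:
send_rows --increments '[{"tx": 0, "ty": 0, "tz": 0, "spin": -1, "fingers": -1}, {"tx": 0, "ty": 0, "tz": 0, "spin": -1, "fingers": -1}, {"tx": 0, "ty": 0, "tz": 0, "spin": -1, "fingers": -1}, {"tx": 0, "ty": 0, "tz": 0, "spin": -1, "fingers": -1}, {"tx": 0, "ty": 0, "tz": 0, "spin": -1, "fingers": -1}]'

```text
time: 33.9
ee_pos: [0.4428, 0.2718, 0.2405]
orientation: [179.9, -0.1, 60.0]
contact_force: [0.6, 0.1, 0.6]
finger_gap: 0.091
grasp_force: 0.0
```

Emit:
send_rows --increments '[{"tx": 0, "ty": 0, "tz": 0, "spin": -1, "fingers": -1}, {"tx": 0, "ty": 0, "tz": 0, "spin": -1, "fingers": -1}, {"tx": 0, "ty": 0, "tz": 0, "spin": -1, "fingers": -1}, {"tx": 0, "ty": 0, "tz": 0, "spin": -1, "fingers": -1}, {"tx": 0, "ty": 0, "tz": 0, "spin": -1, "fingers": -1}]'

```text
time: 34.32
ee_pos: [0.4428, 0.2717, 0.2405]
orientation: [179.9, -0.0, 90.0]
contact_force: [0.4, 0.7, 0.3]
finger_gap: 0.0913
grasp_force: 0.0
```

```bash
python3 - <<'E'
from h import *
goto(.414,.3095,.17,90)
print(np.round(read_state()['q']))
for n in('scene0','top0'):
    f=np.load(n+'.npz'); P=cloud(f,f['d'])
    m=(P[...,0]>.55)&(P[...,1]>.1)&(P[...,1]<.6)&(P[...,2]>.06)&(P[...,0]<1); q=P[m]; print(np.percentile(q,[.5,5,50,99],axis=0).round(3).tolist())
c=camera_info('wrist'); i,d=capture('wrist'); P=cloud(c,d); Z=P[...,2]
m=(Z>.128)&(Z<.142)&(np.hypot(P[...,0]-.414,P[...,1]-.31)<.06); m[240:]=m[240:]; r=P[m][:,:2]
# algebraic circle fit of the outer rim
A=np.c_[2*r,np.ones(len(r))]; s=np.linalg.lstsq(A,(r**2).sum(1),rcond=None)[0]; print('wrist rim fit',s[:2].round(4),np.sqrt(s[2]+s[:2]@s[:2]).round(4),len(r), np.argwhere(m).min(0),np.argwhere(m).max(0))
(q,rr)=cv2.minEnclosingCircle((r*1000).astype(np.float32)); print(np.round(q,1),rr)
E
```

```text
t 34.3 tx 1.51 ty -1.15 tz 2.82 spin -0.0
[25. 23. 96. -0. 61. 25.]
[[0.732, 0.282, 0.067], [0.749, 0.291, 0.121], [0.864, 0.39, 0.132], [0.985, 0.51, 0.166]]
[[0.732, 0.281, 0.072], [0.751, 0.293, 0.123], [0.874, 0.395, 0.131], [0.985, 0.51, 0.166]]
wrist rim fit [0.4138 0.3143] 0.0374 4023 [123 195] [269 342]
[413.4 313.8] 40.00887680053711
```

Emit:
send_rows --increments '[{"tx": 0.8, "ty": -0.6, "tz": 0, "spin": 0, "fingers": -1}, {"tx": 0.8, "ty": -0.55, "tz": 0, "spin": 0, "fingers": -1}, {"tx": 0, "ty": 0, "tz": 0, "spin": 0, "fingers": -1}, {"tx": 0, "ty": 0, "tz": 0, "spin": 0, "fingers": -1}]'

```text
time: 34.7
ee_pos: [0.4134, 0.3127, 0.2403]
orientation: [180.0, -0.0, 89.7]
contact_force: [0.9, -0.6, 0.0]
finger_gap: 0.0916
grasp_force: 0.0
```

```bash
python3 - <<'E'
from h import *
goto(.4138,.312,.155,90)
c=camera_info('wrist'); i,d=capture('wrist'); P=cloud(c,d); Z=P[...,2]
m=(Z>.128)&(Z<.142)&(np.hypot(P[...,0]-.414,P[...,1]-.31)<.06); r=P[m][:,:2]
(q,rr)=cv2.minEnclosingCircle((r*1000).astype(np.float32)); print(np.round(q,1),rr)
m=(P[...,2]>.15)&(np.hypot(P[...,0]-.414,P[...,1]-.31)<.08); r=P[m];print(len(r),r.min(0),r.max(0)); save('w6',i)
E
```

```text
t 34.7 tx -0.03 ty 0.02 tz 3.41 spin -0.05
[413.6 313.8] 40.159423828125
97706 [0.33894219 0.29486637 0.16094269] [0.48308349 0.35356573 0.28716412]
```

View pics/w6.png

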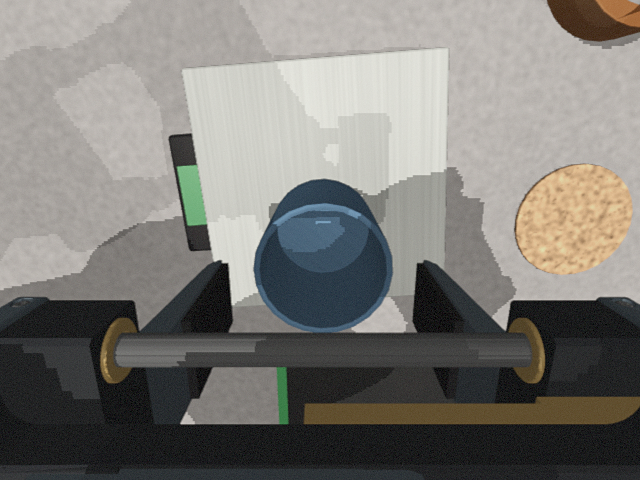

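Emit:
send_rows --increments '[{"tx": 0, "ty": 0, "tz": 0.7, "spin": 0, "fingers": -1}, {"tx": 0, "ty": 0, "tz": 0.7, "spin": 0, "fingers": -1}, {"tx": 0, "ty": 0, "tz": 0.7, "spin": 0, "fingers": -1}, {"tx": 0, "ty": 0, "tz": 0.7, "spin": 0, "fingers": -1}, {"tx": 0, "ty": 0, "tz": 0.6, "spin": 0, "fingers": -1}]'

```text
time: 35.17
ee_pos: [0.414, 0.3114, 0.154]
orientation: [180.0, 0.0, 89.7]
contact_force: [-0.3, 0.1, 0.0]
finger_gap: 0.0916
grasp_force: 0.0
```

Emit:
send_rows --increments '[{"tx": 0, "ty": 0, "tz": 0, "spin": 0, "fingers": 1}, {"tx": 0, "ty": 0, "tz": 0, "spin": 0, "fingers": 1}, {"tx": 0, "ty": 0, "tz": 0, "spin": 0, "fingers": 1}, {"tx": 0, "ty": 0, "tz": 0, "spin": 0, "fingers": 1}]'

```text
time: 35.5
ee_pos: [0.4138, 0.3123, 0.1557]
orientation: [179.9, -0.0, 89.8]
contact_force: [-1.2, 0.8, -1.4]
finger_gap: 0.0787
grasp_force: 30.0
```

Emit:
send_rows --increments '[{"tx": 0, "ty": 0, "tz": -0.3, "spin": 0, "fingers": 1}, {"tx": 0, "ty": 0, "tz": -0.8, "spin": 0, "fingers": 1}, {"tx": 0, "ty": 0, "tz": -0.8, "spin": 0, "fingers": 1}, {"tx": 0, "ty": 0, "tz": -0.3, "spin": 0, "fingers": 1}, {"tx": 0, "ty": 0, "tz": 0, "spin": 0, "fingers": 1}]'

```text
time: 35.92
ee_pos: [0.414, 0.3128, 0.212]
orientation: [179.8, -0.1, 89.8]
contact_force: [0.7, -0.1, -2.3]
finger_gap: 0.0787
grasp_force: 30.0
```

```bash
python3 - <<'E'
from h import *
goto(.639,.301,.118,155); print(read_state()['finger_gap'])
for n in('scene',):
    c=camera_info(n); i,d=capture(n); save('c6',i[160:340,330:560],3)
E
```

```text
t 35.9 tx -0.45 ty 9.0 tz 3.76 spin -10.86
0.07867160124531065
```

Emit:
send_rows --increments '[{"tx": 0, "ty": 0.5, "tz": 0, "spin": -0.3, "fingers": 1}, {"tx": 0, "ty": 0.8, "tz": 0, "spin": 0, "fingers": 1}, {"tx": 0, "ty": 0.8, "tz": 0, "spin": 0, "fingers": 1}, {"tx": -0.1, "ty": 0.8, "tz": 0, "spin": 0, "fingers": 1}, {"tx": -0.1, "ty": 0.8, "tz": 0, "spin": 0, "fingers": 1}]'

```text
time: 36.38
ee_pos: [0.5062, 0.3093, 0.2085]
orientation: [-179.9, 0.0, 91.6]
contact_force: [-0.4, -0.6, -2.0]
finger_gap: 0.079
grasp_force: 30.0
```

Emit:
send_rows --increments '[{"tx": -0.1, "ty": 0.8, "tz": 0, "spin": 0, "fingers": 1}, {"tx": 0, "ty": 0.8, "tz": 0, "spin": 0, "fingers": 1}, {"tx": 0, "ty": 0.8, "tz": 0, "spin": 0, "fingers": 1}, {"tx": 0, "ty": 0.8, "tz": 0, "spin": 0, "fingers": 1}, {"tx": 0, "ty": 0.8, "tz": 0, "spin": 0, "fingers": 1}]'

```text
time: 36.8
ee_pos: [0.6063, 0.3096, 0.2081]
orientation: [-179.9, 0.0, 91.6]
contact_force: [-0.0, 0.1, -2.6]
finger_gap: 0.0789
grasp_force: 30.0
```

Emit:
send_rows --increments '[{"tx": 0, "ty": 0.8, "tz": 0, "spin": 0, "fingers": 1}, {"tx": 0, "ty": 0.5, "tz": 0, "spin": -0.6, "fingers": 1}, {"tx": 0, "ty": 0, "tz": 0, "spin": -1, "fingers": 1}, {"tx": 0, "ty": 0, "tz": 0, "spin": -1, "fingers": 1}, {"tx": 0, "ty": 0, "tz": 0, "spin": -1, "fingers": 1}]'

```text
time: 37.22
ee_pos: [0.638, 0.3106, 0.2078]
orientation: [-179.9, -0.0, 113.5]
contact_force: [-1.0, 0.5, -1.9]
finger_gap: 0.0788
grasp_force: 30.0
```

Emit:
send_rows --increments '[{"tx": 0, "ty": 0, "tz": 0, "spin": -1, "fingers": 1}, {"tx": 0, "ty": 0, "tz": 0, "spin": -1, "fingers": 1}, {"tx": 0, "ty": 0, "tz": 0, "spin": -1, "fingers": 1}, {"tx": 0, "ty": 0, "tz": 0, "spin": -1, "fingers": 1}, {"tx": 0, "ty": 0, "tz": 0, "spin": -1, "fingers": 1}]'

```text
time: 37.63
ee_pos: [0.6378, 0.3107, 0.208]
orientation: [-179.9, -0.1, 143.5]
contact_force: [-1.0, -0.3, -1.7]
finger_gap: 0.079
grasp_force: 30.0
```

Emit:
send_rows --increments '[{"tx": 0, "ty": 0, "tz": 0, "spin": -1, "fingers": 1}, {"tx": 0, "ty": 0, "tz": 0, "spin": -1, "fingers": 1}, {"tx": 0, "ty": 0, "tz": 0, "spin": 0, "fingers": 1}, {"tx": 0, "ty": 0, "tz": 0, "spin": 0, "fingers": 1}]'

```text
time: 37.97
ee_pos: [0.6379, 0.3107, 0.2086]
orientation: [-179.9, -0.1, 155.0]
contact_force: [0.2, 0.4, -1.0]
finger_gap: 0.0788
grasp_force: 30.0
```

```bash
python3 - <<'E'
from h import *
goto(.639,.301,.119,155); print(read_state()['finger_gap'])
c=camera_info('scene'); i,d=capture('scene'); P=cloud(c,d); X,Y,Z=P[...,0],P[...,1],P[...,2]
hsv=cv2.cvtColor(i,cv2.COLOR_RGB2HSV)
m=(hsv[...,0]>95)&(hsv[...,0]<118)&(hsv[...,1]>90)&(X>.5)&(X<.75)&(Y>.2)&(Y<.4)&(Z>.02)
q=P[m]; print(m.sum(), np.percentile(q,[1,50,99],axis=0).round(3).tolist())
E
```

```text
t 38.0 tx -0.2 ty -0.33 tz 3.58 spin 0.01
0.0788481550644605Traceback (most recent call last):
  File "<stdin>", line 6, in <module>
    return _quantile_unchecked(
        a, q, axis, out, overwrite_input, method, keepdims, weights)
    return _ureduce(a,
                    func=_quantile_ureduce_func,
    ...<5 lines>...
                    overwrite_input=overwrite_input,
                    method=method)
    r = func(a, **kwargs)
    result = _quantile(arr,
                       quantiles=q,
    ...<2 lines>...
                       out=out,
                       weights=wgt)
    slices_having_nans = np.isnan(arr[-1, ...])
                                  ~~~^^^^^^^^^
IndexError: index -1 is out of bounds for axis 0 with size 0
```

Emit:
send_rows --increments '[{"tx": -0.2, "ty": -0.3, "tz": 0.6, "spin": 0, "fingers": 1}, {"tx": 0, "ty": 0, "tz": 0.8, "spin": 0, "fingers": 1}, {"tx": 0, "ty": 0, "tz": 0.8, "spin": 0, "fingers": 1}, {"tx": 0, "ty": 0, "tz": 0.6, "spin": 0, "fingers": 1}, {"tx": 0, "ty": 0, "tz": 0.4, "spin": 0, "fingers": 1}]'

```text
time: 38.43
ee_pos: [0.639, 0.3016, 0.1276]
orientation: [-179.9, -0.1, 155.0]
contact_force: [-0.9, 0.6, -2.3]
finger_gap: 0.0789
grasp_force: 30.0
```

Emit:
send_rows --increments '[{"tx": 0, "ty": 0, "tz": 0.2, "spin": 0, "fingers": 1}, {"tx": 0, "ty": 0, "tz": 0.2, "spin": 0, "fingers": 1}, {"tx": 0, "ty": 0, "tz": 0, "spin": 0, "fingers": 1}, {"tx": 0, "ty": 0, "tz": 0, "spin": 0, "fingers": 1}]'

```text
time: 38.77
ee_pos: [0.6399, 0.3021, 0.1203]
orientation: [180.0, 0.0, 155.2]
contact_force: [-0.4, 0.7, -0.9]
finger_gap: 0.0788
grasp_force: 30.0
```

Emit:
send_rows --increments '[{"tx": 0, "ty": 0, "tz": 0.15, "spin": 0, "fingers": 1}, {"tx": 0, "ty": 0, "tz": 0, "spin": 0, "fingers": 1}, {"tx": 0, "ty": 0, "tz": 0, "spin": 0, "fingers": 1}]'

```text
time: 39.02
ee_pos: [0.6398, 0.302, 0.1163]
orientation: [180.0, 0.0, 155.2]
contact_force: [-0.7, 0.3, -1.7]
finger_gap: 0.0788
grasp_force: 30.0
```

Emit:
send_rows --increments '[{"tx": 0, "ty": 0, "tz": 0, "spin": 0, "fingers": -1}, {"tx": 0, "ty": 0, "tz": 0, "spin": 0, "fingers": -1}, {"tx": 0, "ty": 0, "tz": 0, "spin": 0, "fingers": -1}, {"tx": 0, "ty": 0, "tz": 0, "spin": 0, "fingers": -1}, {"tx": 0, "ty": 0, "tz": -0.4, "spin": 0, "fingers": -1}]'

```text
time: 39.43
ee_pos: [0.6389, 0.3016, 0.1247]
orientation: [-179.9, -0.1, 155.2]
contact_force: [-0.7, -0.4, -0.3]
finger_gap: 0.0912
grasp_force: 0.0
```

Emit:
send_rows --increments '[{"tx": 0, "ty": 0, "tz": -0.8, "spin": 0, "fingers": -1}, {"tx": 0, "ty": 0, "tz": -1, "spin": 0, "fingers": -1}, {"tx": 0, "ty": 0, "tz": -1, "spin": 0, "fingers": -1}, {"tx": 0, "ty": 0, "tz": -1, "spin": 0, "fingers": -1}, {"tx": 0, "ty": 0, "tz": -0.6, "spin": 0, "fingers": -1}]'

```text
time: 39.85
ee_pos: [0.6403, 0.3022, 0.2399]
orientation: [179.9, 0.1, 155.2]
contact_force: [0.3, -0.4, 1.4]
finger_gap: 0.0915
grasp_force: 0.0
```

```bash
python3 - <<'E'
from h import *
goto(.419,-.332,.25,15)
c=camera_info('wrist'); i,d=capture('wrist'); P=cloud(c,d); Z=P[...,2]
m=(Z>.085)&(Z<.105)&(np.hypot(P[...,0]-.64,P[...,1]-.30)<.08); r=P[m][:,:2]
(q,rr)=cv2.minEnclosingCircle((r*1000).astype(np.float32)); print('mug rim',np.round(q,1),rr,len(r),np.median(Z[m]))
look(('scene',),('yellow','blue','red'),roi=(.25,.8,-.6,.3))
E
```

```text
t 39.9 tx -2.59 ty -26.74 tz -0.4 spin 23.37
mug rim [644.6 300.5] 47.02571487426758 2933 0.0947394722146681
scene yellow [193.5, 245.7] [431.4, -373.9] 148 72 15.1 32.1 1025
scene blue [205.3, 228.1] [417.1, -332.7] 109 7 14.8 94.6 78
scene blue [224.4, 237.0] [401.7, -294.6] 149 73 15.5 19.0 954
scene red [219.3, 308.0] [629.0, -292.1] 92 23 -45.0 39.1 289
```

Emit:
send_rows --increments '[{"tx": -0.1, "ty": -0.6, "tz": -0.2, "spin": 0, "fingers": 0}, {"tx": -0.1, "ty": -1, "tz": -0.2, "spin": 0, "fingers": 0}, {"tx": -0.1, "ty": -1, "tz": 0, "spin": 0, "fingers": 0}, {"tx": -0.1, "ty": -1, "tz": 0, "spin": 0, "fingers": 0}, {"tx": -0.1, "ty": -1, "tz": 0, "spin": 0, "fingers": 0}]'

```text
time: 40.37
ee_pos: [0.6017, 0.1907, 0.2455]
orientation: [-179.9, -0.1, 155.2]
contact_force: [0.7, 0.0, -0.1]
finger_gap: 0.0606
grasp_force: 0.0
```

Emit:
send_rows --increments '[{"tx": -0.1, "ty": -1, "tz": 0, "spin": 0, "fingers": 0}, {"tx": -0.1, "ty": -1, "tz": 0, "spin": 0, "fingers": 0}, {"tx": -0.1, "ty": -1, "tz": 0, "spin": 0, "fingers": 0}, {"tx": -0.1, "ty": -1, "tz": 0, "spin": 0, "fingers": 0}, {"tx": -0.1, "ty": -1, "tz": 0, "spin": 0, "fingers": 0}]'

```text
time: 40.78
ee_pos: [0.5605, 0.072, 0.2455]
orientation: [-180.0, -0.1, 155.2]
contact_force: [0.4, -0.7, -0.1]
finger_gap: 0.0456
grasp_force: 0.0
```

Emit:
send_rows --increments '[{"tx": -0.1, "ty": -1, "tz": 0, "spin": 0, "fingers": 0}, {"tx": -0.1, "ty": -1, "tz": 0, "spin": 0, "fingers": 0}, {"tx": -0.1, "ty": -1, "tz": 0, "spin": 0, "fingers": 0}, {"tx": -0.1, "ty": -1, "tz": 0, "spin": 0, "fingers": 0}, {"tx": -0.1, "ty": -1, "tz": 0, "spin": 0, "fingers": 0}]'

```text
time: 41.2
ee_pos: [0.5194, -0.0465, 0.2456]
orientation: [-180.0, -0.1, 155.2]
contact_force: [-0.5, 0.1, 0.7]
finger_gap: 0.0455
grasp_force: 0.0
```

Emit:
send_rows --increments '[{"tx": -0.1, "ty": -1, "tz": 0, "spin": 0, "fingers": 0}, {"tx": -0.1, "ty": -1, "tz": 0, "spin": 0, "fingers": 0}, {"tx": -0.1, "ty": -1, "tz": 0, "spin": 0, "fingers": 0}, {"tx": -0.1, "ty": -1, "tz": 0, "spin": 0, "fingers": 0}, {"tx": -0.1, "ty": -1, "tz": 0, "spin": 0, "fingers": 0}]'

```text
time: 41.62
ee_pos: [0.4784, -0.165, 0.2456]
orientation: [-180.0, -0.1, 155.2]
contact_force: [0.4, 0.1, -0.3]
finger_gap: 0.0458
grasp_force: 0.0
```

Emit:
send_rows --increments '[{"tx": -0.1, "ty": -1, "tz": 0, "spin": 0, "fingers": 0}, {"tx": -0.1, "ty": -1, "tz": 0, "spin": 0, "fingers": 0}, {"tx": -0.1, "ty": -1, "tz": 0, "spin": 0, "fingers": 0}, {"tx": -0.1, "ty": -1, "tz": 0, "spin": 0, "fingers": 0}, {"tx": -0.1, "ty": -1, "tz": 0, "spin": 0, "fingers": 0}]'

```text
time: 42.03
ee_pos: [0.4373, -0.2836, 0.2456]
orientation: [180.0, -0.1, 155.2]
contact_force: [0.3, 0.4, -0.5]
finger_gap: 0.0455
grasp_force: 0.0
```

Emit:
send_rows --increments '[{"tx": -0.1, "ty": -1, "tz": 0, "spin": -0.7, "fingers": 0}, {"tx": 0, "ty": 0, "tz": 0, "spin": -1, "fingers": 0}, {"tx": 0, "ty": 0, "tz": 0, "spin": -1, "fingers": 0}, {"tx": 0, "ty": 0, "tz": 0, "spin": -1, "fingers": 0}, {"tx": 0, "ty": 0, "tz": 0, "spin": -1, "fingers": 0}]'

```text
time: 42.45
ee_pos: [0.4296, -0.3064, 0.2455]
orientation: [179.9, -0.1, -176.3]
contact_force: [1.2, -0.1, 0.0]
finger_gap: 0.0458
grasp_force: 0.0
```

Emit:
send_rows --increments '[{"tx": 0, "ty": 0, "tz": 0, "spin": -1, "fingers": 0}, {"tx": 0, "ty": 0, "tz": 0, "spin": -1, "fingers": 0}, {"tx": 0, "ty": 0, "tz": 0, "spin": 0, "fingers": 0}, {"tx": 0, "ty": 0, "tz": 0, "spin": 0, "fingers": 0}]'

```text
time: 42.78
ee_pos: [0.43, -0.3063, 0.2457]
orientation: [180.0, -0.0, -164.8]
contact_force: [-0.1, -0.0, 0.8]
finger_gap: 0.0458
grasp_force: 0.0
```

```bash
python3 - <<'E'
from h import *
goto(.419,-.332,.146,-165)
look(('wrist','top'),('yellow','blue','red'),roi=(.25,.8,-.6,.3),view='wrist')
c=camera_info('wrist'); i,d=capture('wrist'); P=cloud(c,d); Z=P[...,2]
m=(Z>.085)&(Z<.1)&(np.hypot(P[...,0]-.419,P[...,1]+.332)<.08); r=P[m][:,:2]
print(len(r),cv2.minAreaRect((r*1000).astype(np.float32)),np.median(Z[m]))
E
ls pics
```

```text
t 42.8 tx 0.69 ty -0.88 tz 3.99 spin 0.04
wrist yellow [233.9, 191.1] [428.4, -374.0] 185 77 13.7 29.1 9829
wrist blue [345.8, 175.2] [401.6, -291.6] 173 73 14.8 20.0 14727
wrist blue [399.3, 111.0] [330.3, -270.9] 40 2 14.1 35.6 75
wrist blue [290.5, 158.5] [380.1, -339.5] 48 13 15.0 92.7 1371
wrist blue [396.5, 156.6] [361.8, -262.3] 22 1 14.4 35.2 32
wrist blue [390.9, 244.0] [431.6, -243.9] 39 1 14.9 35.3 60
wrist blue [296.6, 236.9] [428.5, -323.5] 6 4 -89.6 92.8 42
wrist blue [296.9, 251.6] [439.1, -321.3] 7 4 -74.8 92.5 45
wrist blue [292.2, 280.6] [460.9, -318.4] 19 11 14.2 92.9 362
wrist red [299.1, 397.7] [602.8, -281.8] 59 14 -74.8 36.2 488
top yellow [433.4, 275.2] [350.3, -418.3] 36 14 -42.3 7.2 34
top blue [420.5, 151.0] [764.2, -383.4] 84 0 89.8 75.6 26
top blue [222.3, 189.4] [628.6, 273.8] 66 22 -20.9 94.5 42
top red [393.6, 194.4] [623.5, -293.3] 95 24 -45.0 39.5 206
3577 ((414.76385498046875, -330.4329833984375), (119.04325866699219, 14.146109580993652), 14.814624786376953) 0.09204101446253687
c2.png
c3.png
c4.png
c5.png
c6.png
crop1.png
scene0.png
top0.png
v428.png
w1.png
w2.png
w3.png
w6.png
```

Emit:
send_rows --increments '[{"tx": 0.4, "ty": -0.5, "tz": 0.2, "spin": 0, "fingers": 0}, {"tx": 0.3, "ty": -0.4, "tz": 0.8, "spin": 0, "fingers": 0}, {"tx": 0, "ty": 0, "tz": 1, "spin": 0, "fingers": 0}, {"tx": 0, "ty": 0, "tz": 1, "spin": 0, "fingers": 0}, {"tx": 0, "ty": 0, "tz": 0.7, "spin": 0, "fingers": 0}]'

```text
time: 43.35
ee_pos: [0.4191, -0.3326, 0.1517]
orientation: [179.9, -0.0, -164.7]
contact_force: [-0.5, 0.4, 0.5]
finger_gap: 0.0459
grasp_force: 0.0
```

Emit:
send_rows --increments '[{"tx": 0, "ty": 0, "tz": 0.3, "spin": 0, "fingers": 0}, {"tx": 0, "ty": 0, "tz": 0, "spin": 0, "fingers": 0}, {"tx": 0, "ty": 0, "tz": 0, "spin": 0, "fingers": 1}, {"tx": 0, "ty": 0, "tz": 0, "spin": 0, "fingers": 1}, {"tx": 0, "ty": 0, "tz": 0, "spin": 0, "fingers": 1}]'

```text
time: 43.77
ee_pos: [0.4201, -0.3331, 0.1471]
orientation: [-179.9, 0.1, -164.6]
contact_force: [0.6, 0.2, -0.2]
finger_gap: 0.0288
grasp_force: 0.0
```

Emit:
send_rows --increments '[{"tx": 0, "ty": 0, "tz": 0, "spin": 0, "fingers": 1}, {"tx": 0, "ty": 0, "tz": 0, "spin": 0, "fingers": 1}, {"tx": 0, "ty": 0, "tz": -0.2, "spin": 0, "fingers": 1}, {"tx": 0, "ty": 0, "tz": -0.4, "spin": 0, "fingers": 1}, {"tx": 0, "ty": 0, "tz": -0.5, "spin": 0, "fingers": 1}]'

```text
time: 44.18
ee_pos: [0.4194, -0.3325, 0.1739]
orientation: [179.9, -0.0, -164.6]
contact_force: [0.5, 0.9, -4.8]
finger_gap: 0.0138
grasp_force: 30.0
```

Emit:
send_rows --increments '[{"tx": 0, "ty": 0, "tz": -0.6, "spin": 0, "fingers": 1}, {"tx": 0, "ty": 0, "tz": -0.6, "spin": 0, "fingers": 1}, {"tx": 0, "ty": 0, "tz": -0.5, "spin": 0, "fingers": 1}, {"tx": 0, "ty": 0, "tz": -0.3, "spin": 0, "fingers": 1}, {"tx": 0, "ty": 0, "tz": 0, "spin": 0, "fingers": 1}]'

```text
time: 44.6
ee_pos: [0.4202, -0.3332, 0.2254]
orientation: [-179.9, 0.1, -164.6]
contact_force: [0.1, -0.8, -5.7]
finger_gap: 0.0139
grasp_force: 30.0
```

```bash
python3 - <<'E'
from h import *
goto(.415,.340,.195,-176)
i,d=capture('scene'); save('c7',i[160:360,140:520],2.1)
E
```

```text
t 44.6 tx -6.97 ty 26.01 tz 1.22 spin 1.91
```

View pics/c7.png

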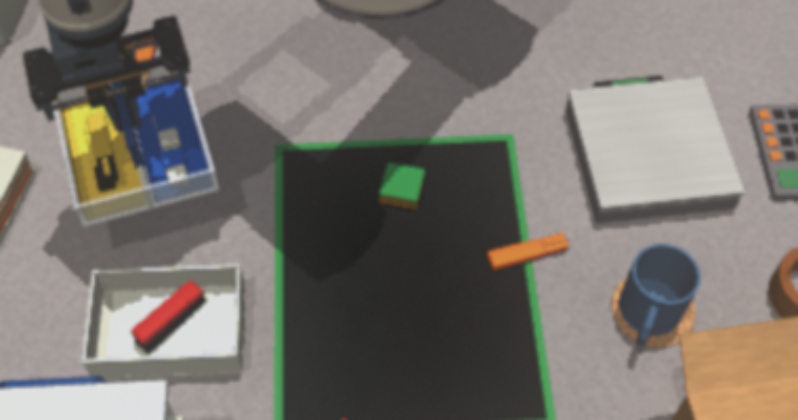

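Emit:
send_rows --increments '[{"tx": -0.1, "ty": 0.3, "tz": -0.2, "spin": 0, "fingers": 1}, {"tx": -0.2, "ty": 0.6, "tz": -0.2, "spin": 0, "fingers": 1}, {"tx": -0.25, "ty": 0.9, "tz": -0.1, "spin": 0, "fingers": 1}, {"tx": -0.25, "ty": 0.9, "tz": 0, "spin": 0, "fingers": 1}, {"tx": -0.25, "ty": 0.9, "tz": 0, "spin": 0, "fingers": 1}]'

```text
time: 45.07
ee_pos: [0.4205, -0.2368, 0.2359]
orientation: [179.9, -0.0, -164.6]
contact_force: [-0.2, -0.6, -5.2]
finger_gap: 0.0141
grasp_force: 30.0
```

Emit:
send_rows --increments '[{"tx": -0.25, "ty": 0.9, "tz": 0, "spin": 0, "fingers": 1}, {"tx": -0.25, "ty": 0.9, "tz": 0, "spin": 0, "fingers": 1}, {"tx": -0.25, "ty": 0.9, "tz": 0, "spin": 0, "fingers": 1}, {"tx": -0.25, "ty": 0.9, "tz": 0, "spin": 0, "fingers": 1}, {"tx": -0.25, "ty": 0.9, "tz": 0, "spin": 0, "fingers": 1}]'

```text
time: 45.48
ee_pos: [0.4203, -0.1199, 0.2358]
orientation: [179.9, -0.0, -164.6]
contact_force: [-0.1, -0.7, -4.9]
finger_gap: 0.0133
grasp_force: 30.0
```

Emit:
send_rows --increments '[{"tx": -0.25, "ty": 0.9, "tz": 0, "spin": 0, "fingers": 1}, {"tx": -0.25, "ty": 0.9, "tz": 0, "spin": 0, "fingers": 1}, {"tx": -0.25, "ty": 0.9, "tz": 0, "spin": 0, "fingers": 1}, {"tx": -0.25, "ty": 0.9, "tz": 0, "spin": 0, "fingers": 1}, {"tx": -0.25, "ty": 0.9, "tz": 0, "spin": 0, "fingers": 1}]'

```text
time: 45.9
ee_pos: [0.4202, -0.0034, 0.2359]
orientation: [180.0, -0.1, -164.6]
contact_force: [-0.1, -0.3, -6.3]
finger_gap: 0.0135
grasp_force: 30.0
```

Emit:
send_rows --increments '[{"tx": -0.25, "ty": 0.9, "tz": 0, "spin": 0, "fingers": 1}, {"tx": -0.25, "ty": 0.9, "tz": 0, "spin": 0, "fingers": 1}, {"tx": -0.25, "ty": 0.9, "tz": 0, "spin": 0, "fingers": 1}, {"tx": -0.25, "ty": 0.9, "tz": 0, "spin": 0, "fingers": 1}, {"tx": -0.25, "ty": 0.9, "tz": 0, "spin": 0, "fingers": 1}]'

```text
time: 46.32
ee_pos: [0.4202, 0.1131, 0.2359]
orientation: [180.0, -0.1, -164.5]
contact_force: [1.1, 0.4, -5.0]
finger_gap: 0.0138
grasp_force: 30.0
```

Emit:
send_rows --increments '[{"tx": -0.25, "ty": 0.9, "tz": 0, "spin": 0, "fingers": 1}, {"tx": -0.25, "ty": 0.9, "tz": 0, "spin": 0, "fingers": 1}, {"tx": -0.25, "ty": 0.9, "tz": 0, "spin": 0, "fingers": 1}, {"tx": -0.25, "ty": 0.9, "tz": 0, "spin": 0, "fingers": 1}, {"tx": -0.25, "ty": 0.9, "tz": 0, "spin": 0, "fingers": 1}]'

```text
time: 46.73
ee_pos: [0.4202, 0.2297, 0.2358]
orientation: [180.0, -0.1, -164.5]
contact_force: [1.2, -0.5, -4.9]
finger_gap: 0.0137
grasp_force: 30.0
```

Emit:
send_rows --increments '[{"tx": -0.25, "ty": 0.9, "tz": 0, "spin": 0, "fingers": 1}, {"tx": -0.25, "ty": 0.9, "tz": 0, "spin": 0.4, "fingers": 1}, {"tx": -0.2, "ty": 0.9, "tz": 0, "spin": 0.5, "fingers": 1}, {"tx": 0, "ty": 0.6, "tz": 0, "spin": 0.5, "fingers": 1}, {"tx": 0, "ty": 0, "tz": 0, "spin": 0.5, "fingers": 1}]'

```text
time: 47.15
ee_pos: [0.4173, 0.3154, 0.2357]
orientation: [180.0, -0.0, -176.0]
contact_force: [0.6, 1.0, -6.3]
finger_gap: 0.0138
grasp_force: 30.0
```

Emit:
send_rows --increments '[{"tx": 0, "ty": 0, "tz": 0, "spin": 0, "fingers": 1}, {"tx": 0, "ty": 0, "tz": 0, "spin": 0, "fingers": 1}]'

```text
time: 47.32
ee_pos: [0.4179, 0.3127, 0.2357]
orientation: [-180.0, -0.1, -175.8]
contact_force: [0.4, -0.8, -5.3]
finger_gap: 0.0138
grasp_force: 30.0
```

```bash
python3 - <<'E'
from h import *
goto(.415,.340,.195,-176)
c=camera_info('top');i,d=capture('top');P=cloud(c,d)
m=(P[...,2]>.115)&(P[...,2]<.145)&(abs(P[...,0]-.415)<.14)&(abs(P[...,1]-.34)<.14); print(m.sum(),cv2.minAreaRect((P[m][:,:2]*1000).astype(np.float32)))
E
```

```text
t 47.3 tx 0.04 ty 1.1 tz 1.63 spin 0.03
164 ((452.84844970703125, 234.40904235839844), (163.6633758544922, 68.43863677978516), 31.166879653930664)
```

Emit:
send_rows --increments '[{"tx": 0, "ty": 0.5, "tz": 0, "spin": 0, "fingers": 1}, {"tx": 0, "ty": 0.6, "tz": 0.2, "spin": 0, "fingers": 1}, {"tx": 0, "ty": 0, "tz": 0.4, "spin": 0, "fingers": 1}, {"tx": 0, "ty": 0, "tz": 0.4, "spin": 0, "fingers": 1}, {"tx": 0, "ty": 0, "tz": 0.3, "spin": 0, "fingers": 1}]'

```text
time: 47.78
ee_pos: [0.4166, 0.34, 0.202]
orientation: [-180.0, -0.1, -175.9]
contact_force: [-0.4, 0.2, -4.9]
finger_gap: 0.0137
grasp_force: 30.0
```

Emit:
send_rows --increments '[{"tx": 0, "ty": 0, "tz": 0.2, "spin": 0, "fingers": 1}, {"tx": 0, "ty": 0, "tz": 0.1, "spin": 0, "fingers": 1}, {"tx": 0, "ty": 0, "tz": 0.05, "spin": 0, "fingers": 1}, {"tx": 0, "ty": 0, "tz": 0, "spin": 0, "fingers": 1}, {"tx": 0, "ty": 0, "tz": 0, "spin": 0, "fingers": 1}]'

```text
time: 48.2
ee_pos: [0.4173, 0.34, 0.195]
orientation: [180.0, 0.0, -176.0]
contact_force: [0.1, -0.6, -5.3]
finger_gap: 0.0138
grasp_force: 30.0
```

Emit:
send_rows --increments '[{"tx": 0, "ty": 0, "tz": 0.1, "spin": 0, "fingers": 1}, {"tx": 0, "ty": 0, "tz": 0, "spin": 0, "fingers": 1}, {"tx": 0, "ty": 0, "tz": 0, "spin": 0, "fingers": 1}]'

```text
time: 48.45
ee_pos: [0.4171, 0.3399, 0.1923]
orientation: [180.0, 0.0, -176.0]
contact_force: [0.2, -0.1, -5.0]
finger_gap: 0.0141
grasp_force: 30.0
```

Emit:
send_rows --increments '[{"tx": 0, "ty": 0, "tz": 0.08, "spin": 0, "fingers": 1}, {"tx": 0, "ty": 0, "tz": 0, "spin": 0, "fingers": 1}, {"tx": 0, "ty": 0, "tz": 0, "spin": 0, "fingers": 1}]'

```text
time: 48.7
ee_pos: [0.4174, 0.3401, 0.1912]
orientation: [180.0, 0.1, -176.0]
contact_force: [-2.5, -3.6, 13.1]
finger_gap: 0.014
grasp_force: 30.0
```

Emit:
send_rows --increments '[{"tx": 0, "ty": 0, "tz": 0, "spin": 0, "fingers": 0}, {"tx": 0, "ty": 0, "tz": 0, "spin": 0, "fingers": 0}, {"tx": 0, "ty": 0, "tz": 0, "spin": 0, "fingers": 0}, {"tx": 0, "ty": 0, "tz": 0, "spin": 0, "fingers": 0}, {"tx": 0, "ty": 0, "tz": -0.5, "spin": 0, "fingers": 0}]'

```text
time: 49.12
ee_pos: [0.4164, 0.3395, 0.2013]
orientation: [-179.9, -0.1, -176.0]
contact_force: [0.1, -0.3, 0.2]
finger_gap: 0.0437
grasp_force: 0.0
```

Emit:
send_rows --increments '[{"tx": 0, "ty": 0, "tz": -0.8, "spin": 0, "fingers": 0}, {"tx": 0, "ty": 0, "tz": -1, "spin": 0, "fingers": 0}, {"tx": 0, "ty": 0, "tz": -1, "spin": 0, "fingers": 0}, {"tx": 0, "ty": -1, "tz": -1, "spin": 0, "fingers": 0}, {"tx": 0, "ty": -1, "tz": 0, "spin": 0, "fingers": 0}]'

```text
time: 49.53
ee_pos: [0.422, 0.291, 0.3019]
orientation: [179.8, 0.3, -175.9]
contact_force: [0.7, 0.7, 1.3]
finger_gap: 0.0457
grasp_force: 0.0
```

Emit:
send_rows --increments '[{"tx": 0, "ty": -1, "tz": 0, "spin": 0, "fingers": 0}, {"tx": 0, "ty": -1, "tz": 0, "spin": 0, "fingers": 0}, {"tx": 0, "ty": -1, "tz": 0, "spin": 0, "fingers": 0}, {"tx": 0, "ty": -1, "tz": 0, "spin": 0, "fingers": 0}, {"tx": 0, "ty": -1, "tz": 0, "spin": 0, "fingers": 0}]'

```text
time: 49.95
ee_pos: [0.4293, 0.1643, 0.2978]
orientation: [180.0, 0.0, -176.0]
contact_force: [0.7, -0.2, 0.5]
finger_gap: 0.0457
grasp_force: 0.0
```

Emit:
send_rows --increments '[{"tx": 0, "ty": -1, "tz": 0, "spin": 0, "fingers": 0}, {"tx": 0, "ty": -1, "tz": 0, "spin": 0, "fingers": 0}, {"tx": 0, "ty": -1, "tz": 0, "spin": 0, "fingers": 0}, {"tx": 0, "ty": -0.5, "tz": 0, "spin": 0, "fingers": 0}, {"tx": 0, "ty": 0, "tz": 0, "spin": 0, "fingers": 0}]'

```text
time: 50.37
ee_pos: [0.4358, 0.0762, 0.2978]
orientation: [-180.0, 0.0, -176.1]
contact_force: [-0.4, 0.6, 0.5]
finger_gap: 0.0456
grasp_force: 0.0
```

```bash
python3 - <<'E'
from h import *
c=camera_info('scene');i,d=capture('scene');P=cloud(c,d); X,Y,Z=P[...,0],P[...,1],P[...,2]
b=(abs(X-.415)<.12)&(abs(Y-.34)<.12)
for z0,z1 in((.08,.1),(.125,.145)):
    m=b&(Z>z0)&(Z<z1); print(z0,m.sum(),cv2.minAreaRect((P[m][:,:2]*1000).astype(np.float32)),np.median(Z[m]))
m=(abs(X-.64)<.06)&(abs(Y-.30)<.06)&(Z>.09)&(Z<.1);print('mug',m.sum(),cv2.minEnclosingCircle((P[m][:,:2]*1000).astype(np.float32)))
save('c8',i[140:380,140:520],2.1)
E
```

```text
0.08 1171 ((413.8011474609375, 337.7440185546875), (197.1671142578125, 173.65341186523438), 3.3471035957336426) 0.08636267622760184
0.125 245 ((415.0910949707031, 337.01824951171875), (123.02071380615234, 15.759005546569824), 3.892627477645874) 0.13599626720797933
mug 188 ((638.9968872070312, 299.7453308105469), 41.55369186401367)
```

View pics/c8.png

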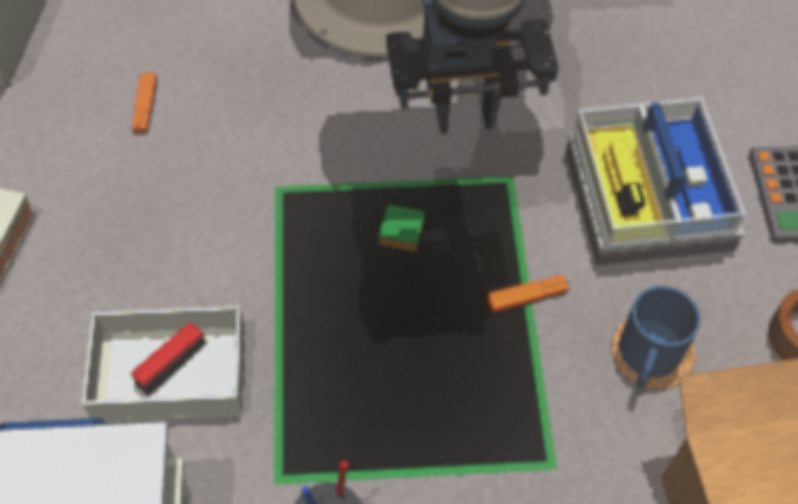

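```bash
python3 -c "
from h import *
print(job_done())"
```

```text
the job is handed in; nothing more can be done
None
```

I handed the job in at about 50 s on the robot clock; no verdict came back. In the last picture the 2 highlighters and 3 erasers are in their caddy compartments, 1 stapler is in the tub, the mug is on the coaster, and the caddy is about 2 mm from the middle of the scale's plate.

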